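# Run the axle nut onto a hand-truck wheel

## Task

Refit the wheel of the storeroom hand truck: set the big grey hex nut over the axle end that sticks up through the wheel, and turn it backward (anticlockwise from above) under light pressure until its thread start drops in. Then turn it forward (clockwise) to run it down until it sits fully down and flat on the wheel's hub, and let go. Feel your way: never jam the nut against the thread start or overtighten it, and leave the other things on the bench where they are.

Things in the scene. Friction and masses are not known exactly. Their poses are not given: they have to be found in the camera images.
- nut: Dark grey plastic hex axle nut, open right through, 46 mm across flats, 53 mm across corners, 34 mm tall, 0.12 kg (+-30%). Stands upright on the bench, right side up. Origin: centre of its underside; z is its axis (up), x is square to one flat (flats face every 60 degrees from x). Grip it from above on two parallel flats, finger tips 4 to 12 mm above its underside, with 20 to 40 N.
- nut_lugs (a point): Point on the nut's axis, 4.5 mm above its underside. At this level three 5 mm wide thread lugs, 120 degrees apart, stick inward from the 34 mm bore and leave 23 mm clear between their tips; their lowest edges are 2.5 mm above the nut's underside. Same axes as the nut.
- hub_face (a point): Centre of the flat aluminium hub face (68 mm wide, 64 mm above the bench) that the nut must finally sit on; z up along the axle. The tyre's top is 11 mm lower. When the nut meets this face it pushes back at once if the hand still descends; 30 to 60 degrees of further turning is slack, then torque rises by 0.1 N m per 2 degrees: 0.2 N m is snug, 0.7 N m too much.
- thread_face (a point): On the axle's axis 25 mm above the hub face, level with the thread's three flat top faces, parted by 34 degree gaps at unknown angles. A nut set on rests on them, underside 22.5 mm above the hub (26.5 mm if on the 4 mm steps at their clockwise ends). Turned anticlockwise, at most 120 degrees, it drops 6 to 8 mm at the gaps; steps stop it there. Turned clockwise before the drop it jams on a step.
- axle_tip (a point): Top of the fixed steel axle end, 36 mm above the hub face. Tapered nose: 11 mm wide here, 20 mm wide from 7 mm lower; thread 31 mm across outside. Right-hand, 3 starts, 24 mm lead: once dropped, clockwise turning lowers the nut 4 mm per 60 degrees, about 230 degrees in all. Play: 1.5 mm sideways, 2 mm up and down (a released nut settles by it). It does not unwind; running torque under 0.1 N m.
- wheel: Black rubber hand-truck wheel, 170 mm across, lying fixed on a 150 mm square steel bench plate, with the axle end standing up in its middle; the wheel and axle do not turn. Origin: centre of the plate's underside, on the bench, below the axle; z up.
- tape: Bystander: an empty cardboard core ring, 90 mm across, 48 mm tall, origin at the centre of its underside. Leave it alone.
- wrench: Bystander: steel wrench, 190 mm long, lying on the bench along its own x. Leave it alone.
- carton: Bystander: small cardboard carton, 120 x 90 x 70 mm, origin at the centre of its underside. Leave it alone.
Not all that is in view belongs to the job. What is meant by the nut is not blue or turquoise, and is the larger of those in its own colour.

How it is judged:
By the outcome, as a careful person would: the job done as asked, in the order asked, and still so for the second after the job is handed in, with the robot touching nothing.
It also fails if it takes over 72 s, if anything falls off the work surface, if the arm or the gripper's body presses on something with over 40 N, if the wrist force passes 120 N, or if a joint passes its speed limit or range.

## Robot

A 6-joint arm with a two-finger parallel gripper is mounted at the origin on the work surface. World frame = base frame: x ahead of the robot, y to its left, z up, the work surface at z = 0. Lengths are in m, angles in rad, forces in N, time in s.
With the tool pointing down it reaches from about 0.375 to 0.9 m from the base axis. Payload 3.1 kg.
Tool frame: the origin (TCP) lies between the finger pads; the fingertips stand 17 mm ahead of it and the grasp point (between the pads) lies 2 mm behind it; z points along the fingers, y is the line along which they close (so a half turn about z gives the same grasp; the last joint's range is limited). The gripper opens to 85 mm and grips with 20 to 120 N. Pads are 22 mm wide; open, the fingers measure 114 mm over their backs; the gripper's body (76 mm by 85 mm) begins 54 mm behind the grasp point. The pads swing forward as they close: fully open they stand 13 mm farther back than shut.
Start: joints at [-1.397, 0.527, 1.433, -0, 1.181, -0.178], TCP at [0.215, -0.587, 0.248] pointing down, gripper open.
Joint ranges: [-3.08, 3.08], [-0.75, 2.2], [0.22, 2.44], [-1.43, 4.57], [0, 2.65], [-2.85, 2.85]. Speed limits (rad/s): [2.79, 2.79, 3.14, 3.14, 3.14, 3.14].

## Interface

Orientations are given as a unit quaternion [x, y, z, w].
In Python, from station import sense, vision, order gives the robot as it stands.
- The arm moves only by the shell command python3 -m crank 'ROWS' [OPENING] [FORCE]. ROWS is JSON, a list of rows, each an object with "dp": the shift along the world's x, y, z in units of 30 mm (1.0 is 30 mm), a list of three; "angular": the turn, a rotation vector about the world's x, y, z in degrees, a list of three. In form: [{"dp": [dx, dy, dz], "angular": [ax, ay, az]}, ...]. A call has 1 to 20 rows; each row shifts and turns the commanded pose from where the row before left it; what a row does not reach is not made up. A row lasts 1/10 s, in which the tool goes at most 50 mm and 8.59 degrees, less where a joint would pass 70% of its speed; a pose out of reach is approached as far as the arm can. A call is refused whole if a number of a shift passes 1 or a number of a turn 8.59, either way. A call with a gripper value outside its range is refused whole. OPENING is the closure, from 0 (fully open) to 1 (shut), set as the call begins (- or left out, the last holds). The fingers move at their own pace and stop on an object; FORCE is the grip in N (left out, the last holds). Time passes only in rows, so rows that do not move let the fingers close. It gives the time, the measured TCP pose, the force, the opening and the grip force at its end, in the units of the state.
- sense(): the state, without advancing time (a new reading comes with each control period).
- vision.snapshot(name): name is "scene" or "top" or "wrist"; returns a dict with "image" (400x640x3 uint8, blue, green, red), "range_z" (400x640 float32, m along the optical axis (not along the pixel's ray), 0 where there is no reading), "mtx" (3x3 intrinsics, pixels), "dist" ([k1, k2, p1, p2, k3] as OpenCV has them; the pictures are not rectified), "pose" (4x4, takes a point from camera to world coordinates); the wrist camera has in their place "mount" (4x4, takes a point from camera to tool coordinates, whose origin is the TCP and whose axes are the flange's). Camera axes: x right, y down, z forward; pixel columns grow to the right and rows downward; lengths in m; the calibration is good to about 2 mm. A picture is of the moment at which its call begins: read the wrist's pose just before it.
- order.sign_off(): hands the job in; it is judged then, once.
The state is a dict: "t": time; "q": joint angles; "qd": joint speeds; "tau": joint torques, N m; "tcp_pos": TCP position; "tool_rot": TCP orientation; "force": force on the tool from outside, world axes, zero at the start; "ft_torque": the same for the moment, N m; "finger_gap": opening from 0.0 (shut) to 1.0 (fully open); "gripper_force": force on a finger pad.
Only numpy, scipy, OpenCV 4.12 (cv2) and the standard library are available. Lean on these libraries where they do the work, as an engineer would, in place of code of your own. Each camera call takes 0.05 s, during which the arm holds its last target. There are 200 camera calls.

## Working session

There is one attempt and no reset: what is moved stays moved. The work goes in short steps, Python scripts to look and compute and a shell command to move; the robot and the scene stay as the last step left them, time stands still between calls to the robot, and variables do not carry over. Pictures are saved under pics/ and viewed, at most 10 in all, crops included, and the job is handed in when it is done.

```bash
ls; mkdir -p pics; python3 - <<'E'
from station import sense,vision
import cv2,numpy as np,pickle
s=sense();print(s)
d={n:vision.snapshot(n) for n in("scene","top")}
pickle.dump(d,open('d.pkl','wb'))
for n in d:
    cv2.imwrite(f'pics/{n}.png',d[n]['image']);print(n,d[n]['pose'].round(3).tolist(),d[n]['mtx'].tolist(),d[n]['dist'])
E
```

```text
pics
{'t': 0.0, 'q': array([-1.39751783e+00,  5.28470954e-01,  1.43391967e+00, -6.45686020e-06,
        1.18142667e+00, -1.78550319e-01]), 'qd': array([ 8.89336042e-04,  3.24092290e-04,  7.22355994e-04, -3.56249507e-04,
        6.15915625e-05, -5.14578390e-05]), 'tau': array([-1.06894498e-03, -4.42355204e+01, -1.78027350e+01, -4.43298504e-04,
        8.34307226e-03,  7.54291818e-06]), 'tcp_pos': array([ 0.21525897, -0.58601897,  0.24732514]), 'tool_rot': array([ 9.84566097e-01,  1.75009607e-01, -5.34299500e-08, -1.11232290e-03]), 'force': array([-0.79613322,  0.37548193, -0.97402878]), 'ft_torque': array([ 0.03591135, -0.05348437,  0.01472038]), 'gripper_force': 0.0, 'finger_gap': 0.9980643778452502}
scene [[-0.838, 0.404, -0.366, 0.945], [0.545, 0.622, -0.563, 0.545], [0.0, -0.671, -0.741, 0.841], [0.0, 0.0, 0.0, 1.0]] [[389.70825166892547, 0.0, 322.12879459336847], [0.0, 389.70825166892547, 195.74519400590694], [0.0, 0.0, 1.0]] [0.02462693 0.         0.         0.         0.        ]
top [[0.027, -0.997, 0.077, 0.49], [-1.0, -0.027, -0.002, -0.017], [0.004, -0.077, -0.997, 1.043], [0.0, 0.0, 0.0, 1.0]] [[406.9611858684995, 0.0, 322.43185335427336], [0.0, 406.9611858684995, 197.4956140449096], [0.0, 0.0, 1.0]] [-0.08171761  0.          0.          0.          0.        ]
```

View pics/top.png

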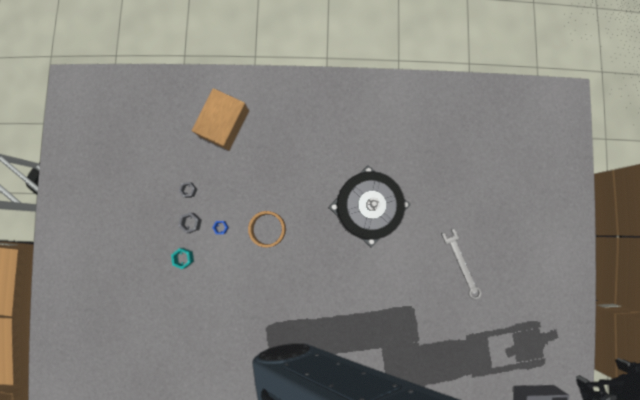

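View pics/scene.png

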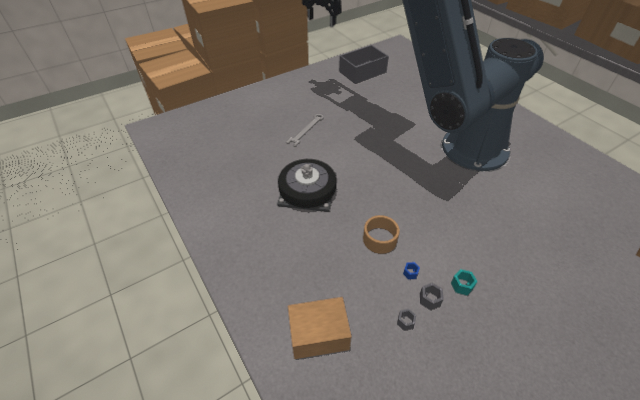

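The top view shows the large grey nut at (191,223), a smaller grey one at (189,190), blue and turquoise decoys at (221,228) and (182,258), the axle at (373,205), and the tape ring at (267,229). I'll measure the nut and axle next.

```bash
cat > h.py <<'E'
import numpy as np,cv2
def pix2w(c,uv,z,pose=None):
    P=c['pose'] if pose is None else pose
    n=cv2.undistortPoints(np.float64(uv).reshape(-1,1,2),c['mtx'],c['dist']).reshape(-1,2)
    r=np.c_[n,np.ones(len(n))]@P[:3,:3].T
    return P[:3,3]+r*((z-P[2,3])/r[:,2])[:,None]
def cloud(c,pose=None):
    P=c['pose'] if pose is None else pose
    v,u=np.mgrid[:400,:640]
    n=cv2.undistortPoints(np.float64(np.stack([u,v],-1)).reshape(-1,1,2),c['mtx'],c['dist']).reshape(-1,2)
    z=c['range_z'].reshape(-1,1)
    return ((np.c_[n,np.ones(len(n))]*z)@P[:3,:3].T+P[:3,3]).reshape(400,640,3)
E
python3 - <<'E'
import pickle,cv2
from h import *
d=pickle.load(open('d.pkl','rb'));t=d['top']
print(pix2w(t,[[191,223],[189,190]],.034),pix2w(t,[[373,205]],.1))
for n,boxes in(('top',dict(nut=(180,202,212,234),small=(180,198,181,199),ring=(358,388,190,220))),('scene',dict(nut=(418,446,282,310),ring=(290,326,160,188)))):
    W=cloud(d[n])
    for k,(a,b,c,e) in boxes.items():
        p=W[c:e,a:b].reshape(-1,3)
        lo=.02 if k!='ring' else .058; hi=.05 if k!='ring' else .07
        m=(p[:,2]>lo)&(p[:,2]<hi);q=p[m]
        print(n,k,m.sum(),q.min(0).round(4),q.max(0).round(4),((q.min(0)+q.max(0))/2).round(4),q.mean(0).round(4),p[:,2].max())
a=cv2.resize(t['image'][205:240,172:212],None,fx=10,fy=10,interpolation=cv2.INTER_CUBIC)
b=cv2.resize(t['image'][187:222,353:393],None,fx=10,fy=10,interpolation=cv2.INTER_CUBIC)
cv2.imwrite('pics/c1.png',np.hstack([a,b]))
E
```

```text
[[0.49529104 0.30741941 0.034     ]
 [0.57776683 0.31673442 0.034     ]] [[ 0.548684  -0.1365968  0.1      ]]
top nut 185 [0.4723 0.2907 0.0201] [0.5227 0.3373 0.0371] [0.4975 0.314  0.0286] [0.4966 0.314  0.0312] 1.043336432640451
top small 98 [0.5628 0.3072 0.0201] [0.5992 0.3434 0.0315] [0.581  0.3253 0.0258] [0.5812 0.3261 0.0255] 0.03150930775460492
top ring 498 [ 0.5169 -0.1765  0.058 ] [ 0.5881 -0.1046  0.0697] [ 0.5525 -0.1405  0.0639] [ 0.5521 -0.138   0.0633] 1.043336432640451
scene nut 261 [0.4737 0.2938 0.0201] [0.5241 0.3427 0.0366] [0.4989 0.3183 0.0283] [0.4994 0.3192 0.0302] 0.840544801451854
scene ring 275 [ 0.4999 -0.183   0.0581] [ 0.6042 -0.0791  0.0683] [ 0.5521 -0.1311  0.0632] [ 0.5567 -0.1282  0.0627] 0.840544801451854
```

View pics/c1.png

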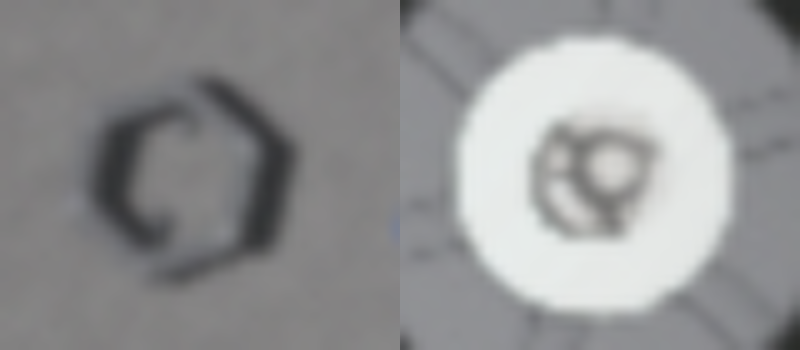

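The crop shows the nut as a hexagon centred near top-view pixel (191,223) and the axle nose near (373,204). Next I'll get wrist views over each.

```bash
python3 -m crank '[{"dp":[0.7,0.93,0],"angular":[0,0,0]},{"dp":[0.7,0.93,0],"angular":[0,0,0]},{"dp":[0.7,0.93,0],"angular":[0,0,0]},{"dp":[0.7,0.93,0],"angular":[0,0,0]},{"dp":[0.7,0.93,0],"angular":[0,0,0]},{"dp":[0.7,0.93,0],"angular":[0,0,0]},{"dp":[0.7,0.93,0],"angular":[0,0,0]},{"dp":[0.7,0.93,0],"angular":[0,0,0]},{"dp":[0.7,0.93,0],"angular":[0,0,0]},{"dp":[0.7,0.93,0],"angular":[0,0,0]},{"dp":[0.7,0.93,0],"angular":[0,0,0]},{"dp":[0.7,0.93,0],"angular":[0,0,0]},{"dp":[0.7,0.93,0],"angular":[0,0,0]},{"dp":[0.7,0.93,0],"angular":[0,0,0]},{"dp":[0.7,0.93,0],"angular":[0,0,0]},{"dp":[0.7,0.93,0],"angular":[0,0,0]},{"dp":[0,0,0],"angular":[0,0,0]},{"dp":[0,0,0],"angular":[0,0,0]},{"dp":[0,0,0],"angular":[0,0,0]}]' 0 30
cat > w.py <<'E'
import sys,pickle
from station import sense,vision
from h import *
from scipy.spatial.transform import Rotation as R
def wrist(name):
    s=sense();c=vision.snapshot('wrist')
    T=np.eye(4);T[:3,:3]=R.from_quat(s['tool_rot']).as_matrix();T[:3,3]=s['tcp_pos']
    c['pose']=T@c['mount'];c['s']=s
    pickle.dump(c,open(name+'.pkl','wb'));cv2.imwrite(f'pics/{name}.png',c['image'])
    return c
if __name__=='__main__':
    c=wrist(sys.argv[1]);print(c['mount'].round(3).tolist(),c['mtx'].tolist(),c['dist'],c['s']['t'],c['s']['q'].round(3),c['pose'].round(3).tolist())
E
python3 w.py ax
```

```text
t: 2.0
tcp_pos: [0.5507, -0.1408, 0.248]
tool_rot: [0.985, 0.175, -0.001, -0.0]
force: [0.4, 0.1, -0.3]
finger_gap: 1.0
gripper_force: 0.0
[[0.001, -0.946, -0.326, 0.084], [1.0, 0.001, -0.0, 0.0], [0.0, -0.326, 0.946, -0.125], [0.0, 0.0, 0.0, 1.0]] [[305.10368350374375, 0.0, 318.8157357179783], [0.0, 305.10368350374375, 200.2029368593178], [0.0, 0.0, 1.0]] [-0.03654975  0.          0.          0.          0.        ] 2.0 [-4.470e-01  4.520e-01  1.576e+00 -1.000e-03  1.114e+00  7.730e-01] [[0.345, -0.887, -0.307, 0.63], [-0.939, -0.326, -0.112, -0.112], [-0.001, 0.326, -0.945, 0.373], [0.0, 0.0, 0.0, 1.0]]
```

View pics/ax.png

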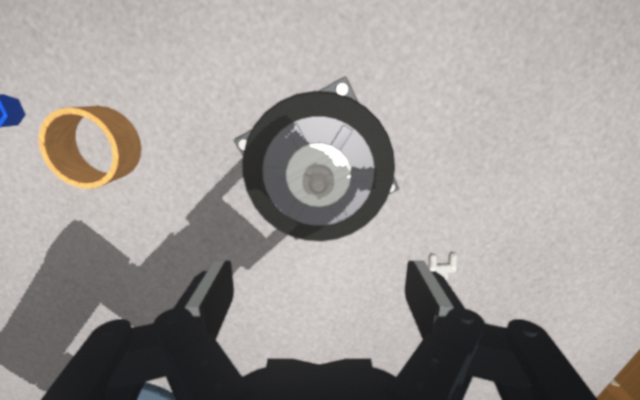

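The wheel fills (245-395, 90-240), with the hub at about (318,172) and the axle nose at (318,180). I'll extract the height structure from the depth data.

```bash
python3 - <<'E'
import pickle
from h import *
c=pickle.load(open('ax.pkl','rb'));t=pickle.load(open('d.pkl','rb'))['top']
W=cloud(c)[90:250,240:400]
p=W.reshape(-1,3)
print('zmax',p[:,2].max())
def circ(q):
    A=np.c_[2*q[:,:2],np.ones(len(q))];x=np.linalg.lstsq(A,(q[:,:2]**2).sum(1),rcond=None)[0]
    return x[:2],np.sqrt(x[2]+x[0]**2+x[1]**2)
for lo,hi in((.0965,.102),(.093,.0965),(.085,.093),(.06,.07)):
    q=p[(p[:,2]>lo)&(p[:,2]<hi)&(np.hypot(p[:,0]-.5525,p[:,1]+.138)<.05)]
    print(lo,len(q),q.mean(0).round(4),((q.min(0)+q.max(0))/2).round(4),np.ptp(q,axis=0).round(4))
# hub white in top image: threshold + fit
for nm,im,roi,cc in(('top',t,(185,225,350,395),t),('ax',c,(100,235,250,390),c)):
    g=im['image'];a,b,e,f=roi
    Z=cloud(cc)[a:b,e:f,2]
    if nm=='top':
        m=(g[a:b,e:f].min(2)>190).astype(np.uint8)
        k=max(cv2.findContours(m,0,1)[0],key=cv2.contourArea)
        el=cv2.fitEllipse(k);print(el,pix2w(cc,[[el[0][0]+e,el[0][1]+a]],.064))
# tyre/hub edge from wrist cloud
q=p[(p[:,2]>.045)&(p[:,2]<.058)];r=np.hypot(q[:,0]-.5525,q[:,1]+.138);q2=q[(r<.09)]
print('tyre',len(q2),((q2.min(0)+q2.max(0))/2).round(4),np.ptp(q2,axis=0))
u=cv2.createCLAHE(4,(2,2)).apply(cv2.cvtColor(c['image'],6)[140:210,278:358])
a=cv2.resize(u,None,fx=8,fy=8,interpolation=cv2.INTER_CUBIC)
cv2.imwrite('pics/c2.png',a)
E
```

```text
zmax 0.37301369140458207
0.0965 185 [ 0.5548 -0.1381  0.0988] [ 0.5541 -0.1382  0.099 ] [0.0141 0.0147 0.005 ]
0.093 120 [ 0.5562 -0.138   0.0944] [ 0.554  -0.1355  0.0947] [0.0253 0.0244 0.0033]
0.085 406 [ 0.5557 -0.1382  0.0893] [ 0.5545 -0.1386  0.0891] [0.0303 0.0309 0.0079]
0.06 2311 [ 0.5573 -0.1372  0.0636] [ 0.5544 -0.1384  0.0652] [0.0671 0.0674 0.0095]
((21.901853561401367, 19.161117553710938), (26.236557006835938, 26.67730712890625), 140.66464233398438) [[ 0.55287907 -0.13846101  0.064     ]]
tyre 14538 [ 0.5551 -0.1388  0.0515] [0.16644209 0.1662506  0.01299044]
```

View pics/c2.png

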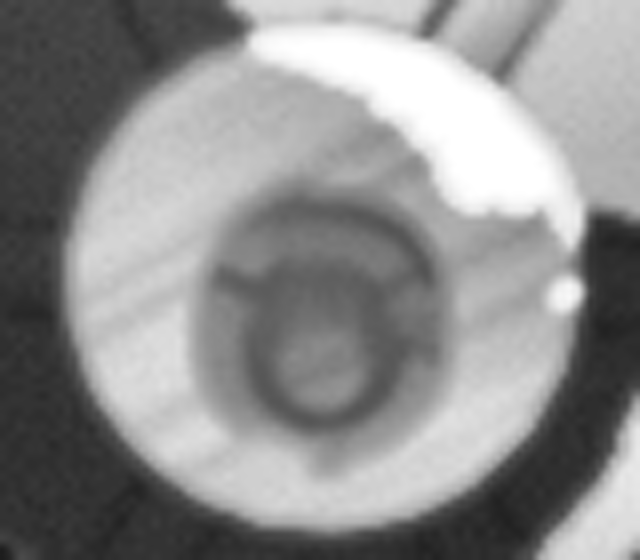

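The crop shows the hub ring and the nose centred at crop pixel (325,360), with dark gap edges around the thread. Wrist and top views agree on the axle at about (0.554, -0.138). Moving to the nut.

```bash
python3 -m crank '[{"dp":[-0.11,0.95,-0.1],"angular":[0,0,0]},{"dp":[-0.11,0.95,-0.1],"angular":[0,0,0]},{"dp":[-0.11,0.95,-0.1],"angular":[0,0,0]},{"dp":[-0.11,0.95,-0.1],"angular":[0,0,0]},{"dp":[-0.11,0.95,-0.1],"angular":[0,0,0]},{"dp":[-0.11,0.95,-0.1],"angular":[0,0,0]},{"dp":[-0.11,0.95,-0.1],"angular":[0,0,0]},{"dp":[-0.11,0.95,-0.1],"angular":[0,0,0]},{"dp":[-0.11,0.95,-0.1],"angular":[0,0,0]},{"dp":[-0.11,0.95,-0.1],"angular":[0,0,0]},{"dp":[-0.11,0.95,-0.1],"angular":[0,0,0]},{"dp":[-0.11,0.95,-0.1],"angular":[0,0,0]},{"dp":[-0.11,0.95,-0.1],"angular":[0,0,0]},{"dp":[-0.11,0.95,-0.1],"angular":[0,0,0]},{"dp":[-0.11,0.95,-0.1],"angular":[0,0,0]},{"dp":[-0.11,0.95,-0.1],"angular":[0,0,0]},{"dp":[0,0,0],"angular":[0,0,0]},{"dp":[0,0,0],"angular":[0,0,0]},{"dp":[0,0,0],"angular":[0,0,0]}]' 0 30
python3 w.py nut; python3 - <<'E'
import pickle
from h import *
c=pickle.load(open('nut.pkl','rb'))
W=cloud(c);p=W.reshape(-1,3)
for lo,hi in((.029,.04),(.02,.045)):
    q=p[(p[:,2]>lo)&(p[:,2]<hi)&(np.hypot(p[:,0]-.498,p[:,1]-.315)<.034)]
    h=cv2.convexHull(q[:,:2].astype(np.float32)).reshape(-1,2)
    best=[]
    for a in np.arange(0,60,1):
        w=[];cs=[]
        for k in range(3):
            t=np.radians(a+60*k);n=np.array([np.cos(t),np.sin(t)]);s=h@n
            w.append(np.ptp(s));cs.append((n,(s.max()+s.min())/2))
        N=np.array([n for n,_ in cs]);m=np.array([x for _,x in cs])
        best.append((sum(w),a,np.round(w,4),np.linalg.lstsq(N,m,rcond=None)[0].round(4)))
    best.sort(key=lambda b:b[0]);print(len(q),best[0][1:],best[1][1:],q[:,2].mean(),q[:,2].max())
im=c['image'][60:300,220:420]
cv2.imwrite('pics/c3.png',cv2.resize(im,None,fx=2.5,fy=2.5,interpolation=cv2.INTER_CUBIC))
E
```

```text
t: 3.95
tcp_pos: [0.4989, 0.3143, 0.2003]
tool_rot: [0.985, 0.174, -0.0, 0.0]
force: [-0.8, -0.6, 1.1]
finger_gap: 1.001
gripper_force: 0.0
[[0.001, -0.946, -0.326, 0.084], [1.0, 0.001, -0.0, 0.0], [0.0, -0.326, 0.946, -0.125], [0.0, 0.0, 0.0, 1.0]] [[305.10368350374375, 0.0, 318.8157357179783], [0.0, 305.10368350374375, 200.2029368593178], [0.0, 0.0, 1.0]] [-0.03654975  0.          0.          0.          0.        ] 3.95 [ 3.730e-01  5.390e-01  1.571e+00 -1.000e-03  1.032e+00  1.594e+00] [[0.344, -0.888, -0.306, 0.578], [-0.939, -0.325, -0.112, 0.343], [0.0, 0.326, -0.945, 0.325], [0.0, 0.0, 0.0, 1.0]]
917 (np.int64(19), array([0.0469, 0.0462, 0.0463]), array([0.4982, 0.3164])) (np.int64(20), array([0.0468, 0.0464, 0.0462]), array([0.4982, 0.3163])) 0.03331904742154328 0.0357303909114402
1112 (np.int64(19), array([0.0469, 0.0463, 0.0463]), array([0.4982, 0.3164])) (np.int64(20), array([0.0469, 0.0464, 0.0463]), array([0.4982, 0.3163])) 0.031776208015984755 0.0357303909114402
```

View pics/c3.png

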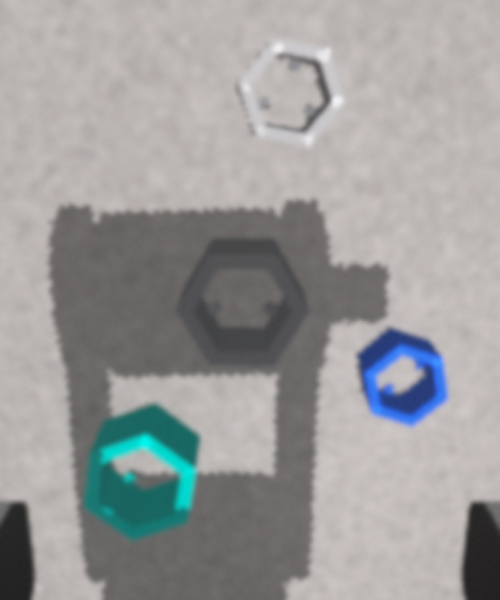

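The crop shows the nut centred at (243,300), with flats facing image up and down. Lugs are visible at (215,308) and (270,308). The blue and turquoise nuts lie outside the finger directions if I use tool yaw 49.5°. Now the thread's height profile by angle.

```bash
python3 - <<'E'
import pickle
from h import *
for f,c0 in(('ax',(.5541,-.1384)),('top',(.5527,-.1384))):
    c=pickle.load(open('ax.pkl','rb')) if f=='ax' else pickle.load(open('d.pkl','rb'))['top']
    p=cloud(c).reshape(-1,3)-[*c0,.064]
    r=np.hypot(p[:,0],p[:,1]);a=np.degrees(np.arctan2(p[:,1],p[:,0]))%360
    m=(r>.0115)&(r<.0145)
    print(f,[(b,m2.sum(),round(np.median(p[m2,2])*1e3,1)) for b in range(0,360,10) for m2 in[m&(a>=b)&(a<b+10)] if m2.any()])
E
```

```text
ax [(0, np.int64(15), np.float64(23.1)), (10, np.int64(10), np.float64(24.1)), (20, np.int64(9), np.float64(24.4)), (30, np.int64(9), np.float64(24.2)), (40, np.int64(6), np.float64(19.8)), (50, np.int64(7), np.float64(17.5)), (60, np.int64(32), np.float64(249.3)), (70, np.int64(350), np.float64(248.3)), (80, np.int64(196), np.float64(243.0)), (90, np.int64(4), np.float64(24.8)), (100, np.int64(7), np.float64(24.4)), (110, np.int64(6), np.float64(24.5)), (120, np.int64(6), np.float64(25.0)), (130, np.int64(8), np.float64(24.2)), (140, np.int64(7), np.float64(25.2)), (150, np.int64(6), np.float64(24.4)), (160, np.int64(3), np.float64(23.8)), (170, np.int64(3), np.float64(16.8)), (180, np.int64(5), np.float64(18.3)), (190, np.int64(4), np.float64(28.2)), (200, np.int64(7), np.float64(28.6)), (210, np.int64(8), np.float64(25.2)), (220, np.int64(6), np.float64(24.6)), (230, np.int64(6), np.float64(25.0)), (240, np.int64(6), np.float64(24.4)), (250, np.int64(7), np.float64(24.5)), (260, np.int64(7), np.float64(24.6)), (270, np.int64(8), np.float64(24.5)), (280, np.int64(10), np.float64(17
[... 830 characters left out ...]
.float64(24.3)), (170, np.int64(1), np.float64(15.5)), (180, np.int64(1), np.float64(18.4)), (190, np.int64(2), np.float64(21.8)), (200, np.int64(1), np.float64(27.8)), (210, np.int64(1), np.float64(28.9)), (220, np.int64(2), np.float64(23.5)), (230, np.int64(1), np.float64(24.0)), (240, np.int64(1), np.float64(24.3)), (250, np.int64(2), np.float64(24.7)), (260, np.int64(1), np.float64(26.0)), (270, np.int64(1), np.float64(23.6)), (290, np.int64(2), np.float64(17.4)), (300, np.int64(1), np.float64(19.7)), (310, np.int64(1), np.float64(28.2)), (320, np.int64(1), np.float64(27.8)), (330, np.int64(2), np.float64(26.7)), (340, np.int64(1), np.float64(23.6)), (350, np.int64(1), np.float64(27.0))]
```

The thread gaps are centred at about 58°, 178° and 298°, with the steps just anticlockwise of each. The lugs should sit at tool yaw −30° if I grip at yaw 49.5°. I'll grasp there, then set the nut on at yaw of about 168°, so the drop should come near 208°.

```bash
python3 -m crank '[{"dp":[-0.03,0.05,-1],"angular":[0,0,7.35]},{"dp":[0,0,-1],"angular":[0,0,7.35]},{"dp":[0,0,-1],"angular":[0,0,7.35]},{"dp":[0,0,-1],"angular":[0,0,7.35]},{"dp":[0,0,-0.9],"angular":[0,0,0]},{"dp":[0,0,-0.6],"angular":[0,0,0]},{"dp":[0,0,-0.3],"angular":[0,0,0]},{"dp":[0,0,-0.16],"angular":[0,0,0]},{"dp":[0,0,0],"angular":[0,0,0]},{"dp":[0,0,0],"angular":[0,0,0]},{"dp":[0,0,0],"angular":[0,0,0]}]' 0 30
```

```text
t: 5.1
tcp_pos: [0.4984, 0.3175, 0.0226]
tool_rot: [0.908, 0.419, 0.001, 0.0]
force: [0.2, 0.1, -0.4]
finger_gap: 0.997
gripper_force: 0.0
```

```bash
python3 -m crank '[{"dp":[-0.01,-0.05,-0.03],"angular":[0,0,0]},{"dp":[0,0,0],"angular":[0,0,0]},{"dp":[0,0,0],"angular":[0,0,0]},{"dp":[0,0,0],"angular":[0,0,0]},{"dp":[0,0,0],"angular":[0,0,0]},{"dp":[0,0,0],"angular":[0,0,0]},{"dp":[0,0,0],"angular":[0,0,0]},{"dp":[0,0,0],"angular":[0,0,0]},{"dp":[0,0,0],"angular":[0,0,0]},{"dp":[0,0,0],"angular":[0,0,0]}]' 0.75 30; python3 -c "
from station import sense
print(sense())"
```

```text
t: 6.1
tcp_pos: [0.4976, 0.3158, 0.021]
tool_rot: [0.908, 0.419, 0.0, 0.0]
force: [-0.6, -0.2, 5.5]
finger_gap: 0.534
gripper_force: 32.1
{'t': 6.1, 'q': array([3.76048956e-01, 8.11063020e-01, 1.66447047e+00, 1.17254134e-05,
       6.65506517e-01, 1.08186900e+00]), 'qd': array([ 2.76307918e-04, -5.39785401e-05,  7.41423240e-04, -9.08179428e-04,
        1.19467730e-04,  1.64819505e-03]), 'tau': array([-2.33680283e-02, -4.36176538e+01, -8.16163659e+00,  8.67648429e-03,
       -2.05302886e-01,  3.31811563e-03]), 'tcp_pos': array([0.49757307, 0.31580228, 0.02099154]), 'tool_rot': array([9.07927601e-01, 4.19126944e-01, 2.76088481e-04, 1.19717532e-05]), 'force': array([-0.56116231, -0.23235413,  5.49508753]), 'ft_torque': array([-0.04106111,  0.11723848,  0.00381982]), 'gripper_force': 32.0961731672287, 'finger_gap': 0.534398749204676}
```

Gripped at 45.4 mm, which matches the nut. Lifting and carrying it to above the axle.

```bash
python3 -m crank '[{"dp":[0,0,0.6],"angular":[0,0,0]},{"dp":[0,0,1],"angular":[0,0,0]},{"dp":[0,0,1],"angular":[0,0,0]},{"dp":[0,0,1],"angular":[0,0,0]},{"dp":[0.12,-0.945,0.08],"angular":[0,0,7.4]},{"dp":[0.12,-0.945,0.08],"angular":[0,0,7.4]},{"dp":[0.12,-0.945,0.08],"angular":[0,0,7.4]},{"dp":[0.12,-0.945,0.08],"angular":[0,0,7.4]},{"dp":[0.12,-0.945,0.08],"angular":[0,0,7.4]},{"dp":[0.12,-0.945,0.08],"angular":[0,0,7.4]},{"dp":[0.12,-0.945,0.08],"angular":[0,0,7.4]},{"dp":[0.12,-0.945,0.08],"angular":[0,0,7.4]},{"dp":[0.12,-0.945,0.08],"angular":[0,0,7.4]},{"dp":[0.12,-0.945,0.08],"angular":[0,0,7.4]},{"dp":[0.12,-0.945,0.08],"angular":[0,0,7.4]},{"dp":[0.12,-0.945,0.08],"angular":[0,0,7.4]},{"dp":[0.12,-0.945,0.08],"angular":[0,0,7.4]},{"dp":[0.12,-0.945,0.08],"angular":[0,0,7.4]},{"dp":[0.12,-0.945,0.08],"angular":[0,0,7.4]},{"dp":[0.12,-0.945,0.08],"angular":[0,0,7.4]}]'
python3 -m crank '[{"dp":[0,0,0],"angular":[0,0,0]},{"dp":[0,0,0],"angular":[0,0,0]},{"dp":[0,0,0],"angular":[0,0,0]}]'
cat > st.py <<'E'
from station import sense
from scipy.spatial.transform import Rotation as R
import numpy as np
s=sense();M=R.from_quat(s['tool_rot']).as_matrix()
print('t',round(s['t'],2),'yaw',np.degrees(np.arctan2(M[1,0],M[0,0])).round(1)%360,'tilt',M[:2,2].round(4),'p',(s['tcp_pos']*1e3).round(2),'F',s['force'].round(1),'T',s['ft_torque'].round(3),'q6',s['q'][5].round(2),'gap',round(s['finger_gap'],3))
E
python3 st.py
```

```text
t: 8.1
tcp_pos: [0.5546, -0.1389, 0.1663]
tool_rot: [0.102, 0.995, 0.0, -0.001]
force: [1.0, 0.3, -1.5]
finger_gap: 0.535
gripper_force: 31.6
t: 8.4
tcp_pos: [0.5541, -0.1367, 0.1663]
tool_rot: [0.105, 0.994, 0.001, -0.001]
force: [0.6, -0.0, 0.2]
finger_gap: 0.532
gripper_force: 31.5
t 8.4 yaw 167.9 tilt [-0.002   0.0013] p [ 554.11 -136.71  166.33] F [ 0.6 -0.   0.2] T [-0.017  0.034 -0.04 ] q6 -1.8 gap 0.532
```

```bash
python3 w.py g >/dev/null; python3 - <<'E'
import pickle
from h import *
c=pickle.load(open('g.pkl','rb'));s=c['s'];T=c['pose']@np.linalg.inv(c['mount'])
p=cloud(c).reshape(-1,3)
L=(p-T[:3,3])@T[:3,:3]  # tool frame
zt=s['tcp_pos'][2]
m=(p[:,2]>zt+.006)&(p[:,2]<zt+.017)&(np.hypot(L[:,0],L[:,1])<.035)
q=L[m];print(m.sum(),q.min(0).round(4),q.max(0).round(4))
cv2.imwrite('pics/g2.png',cv2.resize(c['image'][120:400,200:440],None,fx=2,fy=2,interpolation=cv2.INTER_CUBIC))
E
```

```text
5954 [-0.0257 -0.0343 -0.017 ] [ 0.028   0.0343 -0.006 ]
```

View pics/g2.png

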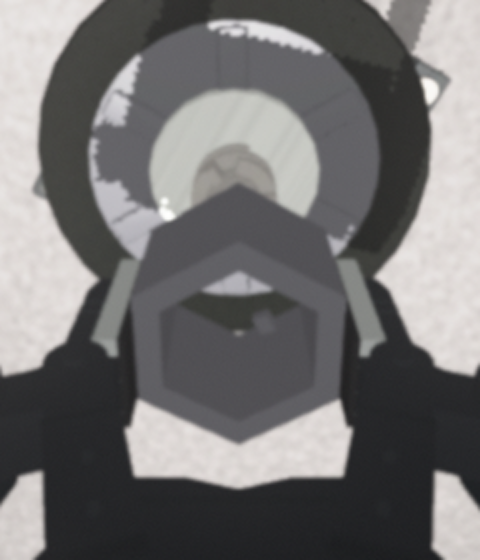

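The picture shows the nut square in the fingers, with one lug at (263,320), lower right, as predicted. The hub is visible behind it at (235,170). From this opposite yaw I can check for camera bias using the hub circle.

```bash
python3 - <<'E'
import pickle
from h import *
from scipy.optimize import least_squares
for f in('ax','g'):
    c=pickle.load(open(f+'.pkl','rb'))
    p=cloud(c).reshape(-1,3)
    for c0 in[(.5535,-.1384)]:
      for lo,hi,R in((.0605,.068,.034),(.046,.0570,.085)):
        r=np.hypot(p[:,0]-c0[0],p[:,1]-c0[1]);a=np.degrees(np.arctan2(p[:,1]-c0[1],p[:,0]-c0[0]))%360
        E=[]
        for b in range(0,360,6):
            m=(p[:,2]>lo)&(p[:,2]<hi)&(a>=b)&(a<b+6)&(r<R+.005)
            if m.sum()>4:
                i=np.where(m)[0][np.argsort(r[m])[-2]]
                if abs(r[i]-R)<.004:E.append(p[i,:2])
        E=np.array(E)
        s=least_squares(lambda x:np.hypot(*(E-x[:2]).T)-x[2],[*c0,R],loss='soft_l1',f_scale=.0005)
        print(f,R,len(E),s.x.round(4))
E
```

```text
ax 0.034 60 [ 0.5543 -0.1383  0.0332]
ax 0.085 59 [ 0.555  -0.1384  0.0827]
g 0.034 43 [ 0.5541 -0.1387  0.0333]
g 0.085 46 [ 0.5532 -0.1382  0.0824]
```

```bash
python3 -m crank '[{"dp":[0.033,-0.067,-0.3],"angular":[0,0,0]},{"dp":[0,0,-0.5],"angular":[0,0,0]},{"dp":[0,0,-0.4],"angular":[0,0,0]},{"dp":[0,0,-0.2],"angular":[0,0,0]},{"dp":[0,0,-0.15],"angular":[0,0,0]},{"dp":[0,0,-0.1],"angular":[0,0,0]},{"dp":[0,0,0],"angular":[0,0,0]},{"dp":[0,0,0],"angular":[0,0,0]},{"dp":[0,0,0],"angular":[0,0,0]}]'; python3 st.py
```

```text
t: 9.35
tcp_pos: [0.5563, -0.1401, 0.118]
tool_rot: [0.105, 0.994, -0.0, 0.0]
force: [0.7, -0.0, -1.0]
finger_gap: 0.535
gripper_force: 31.5
t 9.35 yaw 168.0 tilt [ 0.0009 -0.0004] p [ 556.27 -140.06  117.96] F [ 0.7 -0.  -1. ] T [ 0.001 -0.007 -0.017] q6 -1.8 gap 0.535
```

```bash
python3 -m crank '[{"dp":[-0.02,0.03,0],"angular":[0,0,0]},{"dp":[0,0,0],"angular":[0,0,0]}]'; python3 -m crank '[{"dp":[0,0,-0.1],"angular":[0,0,0]},{"dp":[0,0,-0.07],"angular":[0,0,0]},{"dp":[0,0,-0.05],"angular":[0,0,0]},{"dp":[0,0,0],"angular":[0,0,0]}]'; python3 st.py;python3 -m crank '[{"dp":[0,0,0],"angular":[0,0,0]}]'; python3 st.py
```

```text
t: 9.55
tcp_pos: [0.5554, -0.1389, 0.1178]
tool_rot: [0.105, 0.994, -0.0, 0.0]
force: [-1.0, -0.3, -1.0]
finger_gap: 0.535
gripper_force: 31.5
t: 9.95
tcp_pos: [0.5552, -0.1389, 0.1105]
tool_rot: [0.105, 0.994, 0.0, -0.0]
force: [-0.8, 1.1, -1.4]
finger_gap: 0.53
gripper_force: 31.5
t 9.95 yaw 168.0 tilt [-0.0007  0.0003] p [ 555.17 -138.94  110.5 ] F [-0.8  1.1 -1.4] T [-0.008 -0.02  -0.022] q6 -1.8 gap 0.53
t: 10.05
tcp_pos: [0.5553, -0.139, 0.1108]
tool_rot: [0.105, 0.994, 0.0, -0.0]
force: [0.5, 0.7, -0.5]
finger_gap: 0.53
gripper_force: 31.5
t 10.05 yaw 168.0 tilt [-0.0002  0.0001] p [ 555.35 -138.99  110.78] F [ 0.5  0.7 -0.5] T [ 0.017 -0.055 -0.016] q6 -1.8 gap 0.53
```

```bash
for i in 1 2 ; do :; done; python3 -m crank '[{"dp":[0,0,-0.03],"angular":[0,0,0]},{"dp":[0,0,-0.03],"angular":[0,0,0]},{"dp":[0,0,0],"angular":[0,0,0]}]'; python3 st.py;python3 -m crank '[{"dp":[0,0,-0.03],"angular":[0,0,0]},{"dp":[0,0,0],"angular":[0,0,0]}]'; python3 st.py;python3 -m crank '[{"dp":[0,0,-0.02],"angular":[0,0,0]},{"dp":[0,0,0],"angular":[0,0,0]}]'; python3 st.py
```

```text
t: 10.35
tcp_pos: [0.5553, -0.139, 0.109]
tool_rot: [0.105, 0.994, 0.0, -0.0]
force: [0.7, 0.6, -1.1]
finger_gap: 0.536
gripper_force: 31.5
t 10.35 yaw 168.0 tilt [-0.0002  0.0001] p [ 555.29 -138.96  109.01] F [ 0.7  0.6 -1.1] T [-0.001  0.031  0.01 ] q6 -1.8 gap 0.536
t: 10.55
tcp_pos: [0.5553, -0.139, 0.1081]
tool_rot: [0.105, 0.994, 0.0, -0.0]
force: [-0.5, -0.2, 0.2]
finger_gap: 0.531
gripper_force: 31.5
t 10.55 yaw 168.0 tilt [-0.0002  0.0001] p [ 555.3  -138.95  108.12] F [-0.5 -0.2  0.2] T [ 0.013 -0.027 -0.038] q6 -1.8 gap 0.531
t: 10.75
tcp_pos: [0.5553, -0.139, 0.1075]
tool_rot: [0.105, 0.994, 0.0, -0.0]
force: [0.6, -0.2, -1.4]
finger_gap: 0.529
gripper_force: 31.5
t 10.75 yaw 168.0 tilt [-0.0001  0.0001] p [ 555.34 -138.97  107.55] F [ 0.6 -0.2 -1.4] T [-0.018 -0.042 -0.012] q6 -1.8 gap 0.529
```

```bash
for i in 1; do python3 -m crank '[{"dp":[0,0,-0.02],"angular":[0,0,0]},{"dp":[0,0,0],"angular":[0,0,0]}]'>/dev/null; python3 st.py;python3 -m crank '[{"dp":[0,0,-0.02],"angular":[0,0,0]},{"dp":[0,0,0],"angular":[0,0,0]}]' >/dev/null; python3 st.py; done
```

```text
t 10.95 yaw 168.0 tilt [ 0.0002 -0.0001] p [ 555.48 -139.03  107.21] F [-0.3  0.2  0.8] T [ 0.026  0.119 -0.022] q6 -1.8 gap 0.534
t 11.15 yaw 168.0 tilt [ 0.0004 -0.0002] p [ 555.48 -139.03  107.03] F [-1.2  1.   4.2] T [0.098 0.176 0.002] q6 -1.8 gap 0.536
```

```bash
python3 -m crank '[{"dp":[0,0,-0.02],"angular":[0,0,0]},{"dp":[0,0,0],"angular":[0,0,4]},{"dp":[0,0,0],"angular":[0,0,4]},{"dp":[0,0,0],"angular":[0,0,4]},{"dp":[0,0,0],"angular":[0,0,4]},{"dp":[0,0,0],"angular":[0,0,0]}]' >/dev/null; python3 st.py;python3 -m crank '[{"dp":[0,0,0],"angular":[0,0,4]},{"dp":[0,0,0],"angular":[0,0,4]},{"dp":[0,0,0],"angular":[0,0,0]}]'>/dev/null; python3 st.py
```

```text
t 11.75 yaw 184.0 tilt [ 0.0029 -0.0007] p [ 556.49 -139.13  106.96] F [1.1 1.  7.6] T [0.253 0.05  0.043] q6 -2.08 gap 0.532
t 12.05 yaw 192.0 tilt [ 0.0031 -0.0009] p [ 556.63 -139.23  106.97] F [0.9 1.4 6.2] T [ 0.198 -0.007  0.045] q6 -2.22 gap 0.535
```

```bash
python3 -m crank '[{"dp":[0,0,0],"angular":[0,0,4]},{"dp":[0,0,0],"angular":[0,0,0]}]' >/dev/null; python3 st.py;python3 -m crank '[{"dp":[0,0,0],"angular":[0,0,4]},{"dp":[0,0,0],"angular":[0,0,0]}]'>/dev/null; python3 st.py;python3 -m crank '[{"dp":[0,0,0],"angular":[0,0,3]},{"dp":[0,0,0],"angular":[0,0,0]}]'>/dev/null; python3 st.py
```

```text
t 12.25 yaw 196.0 tilt [ 0.0033 -0.0009] p [ 556.66 -139.19  106.84] F [0.2 0.9 4.9] T [ 0.238 -0.02   0.014] q6 -2.29 gap 0.535
t 12.45 yaw 199.9 tilt [ 0.0035 -0.0006] p [ 556.77 -139.13  106.72] F [1.9 1.7 5.7] T [ 0.327 -0.285 -0.012] q6 -2.36 gap 0.536
t 12.65 yaw 202.9 tilt [ 0.0036 -0.0004] p [ 556.84 -138.99  106.66] F [2.4 2.2 5.1] T [ 0.404 -0.297 -0.046] q6 -2.41 gap 0.537
```

```bash
python3 -m crank '[{"dp":[0.02,0.02,0],"angular":[0,0,2]},{"dp":[0,0,0],"angular":[0,0,0]}]' >/dev/null; python3 st.py;python3 -m crank '[{"dp":[0,0,-0.03],"angular":[0,0,2]},{"dp":[0,0,0],"angular":[0,0,0]}]'>/dev/null; python3 st.py;python3 -m crank '[{"dp":[0,0,-0.03],"angular":[0,0,1.5]},{"dp":[0,0,0],"angular":[0,0,0]}]'>/dev/null; python3 st.py
```

```text
t 12.85 yaw 204.9 tilt [ 0.0023 -0.001 ] p [ 556.94 -138.74  106.49] F [1.6 0.1 5.2] T [ 0.08  -0.197 -0.025] q6 -2.44 gap 0.532
t 13.05 yaw 206.9 tilt [-0.0011  0.0002] p [ 555.52 -138.27  104.6 ] F [ 0.  -0.4 -0.2] T [0.019 0.01  0.014] q6 -2.48 gap 0.533
t 13.25 yaw 208.5 tilt [-0.0017  0.0006] p [ 555.28 -138.24  103.25] F [ 0.2 -0.7 -0.4] T [0.05  0.023 0.001] q6 -2.51 gap 0.535
```

The lug dropped at yaw of about 206°. Following it down.

```bash
python3 -m crank '[{"dp":[0,0,-0.04],"angular":[0,0,0]},{"dp":[0,0,0],"angular":[0,0,0]}]' >/dev/null; python3 st.py;python3 -m crank '[{"dp":[0,0,-0.03],"angular":[0,0,0]},{"dp":[0,0,0],"angular":[0,0,0]}]'>/dev/null; python3 st.py;python3 -m crank '[{"dp":[0,0,-0.03],"angular":[0,0,0]},{"dp":[0,0,0],"angular":[0,0,0]}]'>/dev/null; python3 st.py;python3 -m crank '[{"dp":[0,0,-0.03],"angular":[0,0,0]},{"dp":[0,0,0],"angular":[0,0,0]}]'>/dev/null; python3 st.py
```

```text
t 13.45 yaw 208.4 tilt [-0.0009  0.0004] p [ 555.63 -138.31  102.33] F [ 0.4  0.1 -0.4] T [ 0.003 -0.005  0.01 ] q6 -2.51 gap 0.531
t 13.65 yaw 208.4 tilt [-0.0003  0.0001] p [ 555.88 -138.38  101.73] F [ 1.  -0.  -1.2] T [ 0.017  0.017 -0.021] q6 -2.51 gap 0.537
t 13.85 yaw 208.5 tilt [-0.0001  0.    ] p [ 555.96 -138.38  100.93] F [-0.2  0.5 -1.4] T [ 0.01  -0.017  0.074] q6 -2.51 gap 0.537
t 14.05 yaw 208.5 tilt [ 0.0002 -0.0001] p [ 556.06 -138.44  100.21] F [ 0.2  0.8 -0.1] T [0.037 0.014 0.026] q6 -2.51 gap 0.534
```

```bash
python3 -m crank '[{"dp":[0,0,-0.025],"angular":[0,0,0]},{"dp":[0,0,0],"angular":[0,0,0]}]' >/dev/null; python3 st.py;python3 -m crank '[{"dp":[0,0,-0.025],"angular":[0,0,0]},{"dp":[0,0,0],"angular":[0,0,0]}]'>/dev/null; python3 st.py
```

```text
t 14.25 yaw 208.5 tilt [ 0.0005 -0.0003] p [ 556.14 -138.47  100.06] F [-1.1  0.6  4.8] T [0.067 0.229 0.041] q6 -2.51 gap 0.533
t 14.45 yaw 208.5 tilt [ 0.0006 -0.0004] p [ 556.15 -138.44   99.93] F [-2.4  0.9  9.8] T [0.217 0.429 0.028] q6 -2.51 gap 0.532
```

Dropped 7 mm in total, seated in the gap. Now running down clockwise, 4 mm per 60°.

```bash
python3 -m crank '[{"dp":[0,0,0.03],"angular":[0,0,0]},{"dp":[0,0,-0.009],"angular":[0,0,-4]},{"dp":[0,0,-0.009],"angular":[0,0,-4]},{"dp":[0,0,0],"angular":[0,0,0]}]' >/dev/null; python3 st.py;python3 -m crank '[{"dp":[0,0,-0.009],"angular":[0,0,-4]},{"dp":[0,0,-0.009],"angular":[0,0,-4]},{"dp":[0,0,-0.009],"angular":[0,0,-4]},{"dp":[0,0,0],"angular":[0,0,0]}]'>/dev/null; python3 st.py
```

```text
t 14.85 yaw 200.5 tilt [ 0.0014 -0.0009] p [ 556.53 -138.86   99.56] F [-1.3 -0.8  4.3] T [-0.052  0.174  0.008] q6 -2.37 gap 0.532
t 15.25 yaw 188.5 tilt [ 0.002  -0.0011] p [ 556.78 -138.89   98.71] F [ 1.  -1.2  4.3] T [-0.145  0.045  0.033] q6 -2.16 gap 0.532
```

```bash
python3 -m crank '[{"dp":[0,0,0.01],"angular":[0,0,-5]},{"dp":[0,0,-0.011],"angular":[0,0,-5]},{"dp":[0,0,-0.011],"angular":[0,0,-5]},{"dp":[0,0,-0.011],"angular":[0,0,-5]},{"dp":[0,0,-0.011],"angular":[0,0,-5]},{"dp":[0,0,0],"angular":[0,0,0]}]' >/dev/null; python3 st.py;python3 -m crank '[{"dp":[0,0,-0.011],"angular":[0,0,-5]},{"dp":[0,0,-0.011],"angular":[0,0,-5]},{"dp":[0,0,-0.011],"angular":[0,0,-5]},{"dp":[0,0,-0.011],"angular":[0,0,-5]},{"dp":[0,0,-0.011],"angular":[0,0,-5]},{"dp":[0,0,0],"angular":[0,0,0]}]'>/dev/null; python3 st.py
```

```text
t 15.85 yaw 163.6 tilt [ 0.001  -0.0004] p [ 556.41 -138.58   97.14] F [ 0.4 -0.3  2.9] T [-0.15  -0.037  0.018] q6 -1.72 gap 0.53
t 16.45 yaw 138.6 tilt [0.     0.0002] p [ 555.98 -138.22   95.47] F [-0.5  0.7  2.3] T [ 0.026 -0.063  0.067] q6 -1.29 gap 0.532
```

```bash
python3 -m crank '[{"dp":[0,0,-0.011],"angular":[0,0,-5]},{"dp":[0,0,-0.011],"angular":[0,0,-5]},{"dp":[0,0,-0.011],"angular":[0,0,-5]},{"dp":[0,0,-0.011],"angular":[0,0,-5]},{"dp":[0,0,-0.011],"angular":[0,0,-5]},{"dp":[0,0,-0.011],"angular":[0,0,-5]},{"dp":[0,0,-0.011],"angular":[0,0,-5]},{"dp":[0,0,0],"angular":[0,0,0]}]' >/dev/null; python3 st.py;python3 -m crank '[{"dp":[0,0,-0.011],"angular":[0,0,-5]},{"dp":[0,0,-0.011],"angular":[0,0,-5]},{"dp":[0,0,-0.011],"angular":[0,0,-5]},{"dp":[0,0,-0.011],"angular":[0,0,-5]},{"dp":[0,0,-0.011],"angular":[0,0,-5]},{"dp":[0,0,-0.011],"angular":[0,0,-5]},{"dp":[0,0,-0.011],"angular":[0,0,-5]},{"dp":[0,0,0],"angular":[0,0,0]}]'>/dev/null; python3 st.py
```

```text
t 17.25 yaw 103.7 tilt [-0.0003 -0.0005] p [ 555.83 -138.7    93.23] F [-0.4 -1.9  2.4] T [-0.225  0.159  0.007] q6 -0.68 gap 0.532
t 18.05 yaw 68.7 tilt [-0.001  -0.0011] p [ 555.49 -139.17   90.94] F [-2.7 -4.   4.2] T [-0.68  0.37 -0.  ] q6 -0.07 gap 0.535
```

```bash
python3 -m crank '[{"dp":[-0.03,-0.035,0.01],"angular":[0,0,-5]},{"dp":[0,0,-0.011],"angular":[0,0,-5]},{"dp":[0,0,-0.011],"angular":[0,0,-5]},{"dp":[0,0,-0.011],"angular":[0,0,-5]},{"dp":[0,0,0],"angular":[0,0,0]}]' >/dev/null; python3 st.py;python3 -m crank '[{"dp":[-0.01,-0.01,-0.011],"angular":[0,0,-5]},{"dp":[0,0,-0.011],"angular":[0,0,-5]},{"dp":[0,0,-0.011],"angular":[0,0,-5]},{"dp":[0,0,-0.011],"angular":[0,0,-5]},{"dp":[0,0,0],"angular":[0,0,0]}]'>/dev/null; python3 st.py
```

```text
t 18.55 yaw 48.7 tilt [-0.0009  0.001 ] p [ 554.76 -139.01   89.63] F [-0.1 -0.6  0.4] T [-0.032  0.043  0.017] q6 0.28 gap 0.533
t 19.05 yaw 28.7 tilt [-0.0011  0.0011] p [ 554.36 -139.24   88.24] F [-0.   0.4 -0.4] T [-0.049  0.003 -0.017] q6 0.63 gap 0.533
```

```bash
python3 -m crank '[{"dp":[0,0,-0.011],"angular":[0,0,-5]},{"dp":[0,0,-0.011],"angular":[0,0,-5]},{"dp":[0,0,-0.011],"angular":[0,0,-5]},{"dp":[0,0,-0.011],"angular":[0,0,-5]},{"dp":[0,0,0],"angular":[0,0,0]}]' >/dev/null; python3 st.py;python3 -m crank '[{"dp":[0,0,-0.011],"angular":[0,0,-5]},{"dp":[0,0,-0.011],"angular":[0,0,-5]},{"dp":[0,0,0],"angular":[0,0,0]}]'>/dev/null; python3 st.py;python3 -m crank '[{"dp":[0,0,-0.011],"angular":[0,0,-5]},{"dp":[0,0,-0.011],"angular":[0,0,-5]},{"dp":[0,0,0],"angular":[0,0,0]}]'>/dev/null; python3 st.py
```

```text
t 19.55 yaw 8.7 tilt [-0.0012  0.001 ] p [ 554.31 -139.28   87.09] F [-0.6  1.3 -0.6] T [0.022 0.056 0.   ] q6 0.98 gap 0.535
t 19.85 yaw 358.7 tilt [-0.0014  0.001 ] p [ 554.19 -139.27   86.51] F [-0.4  0.2 -0.4] T [ 0.139  0.088 -0.027] q6 1.15 gap 0.529
t 20.15 yaw 348.7 tilt [-0.0016  0.0011] p [ 554.09 -139.23   85.91] F [-1.3  0.6 -1. ] T [0.147 0.204 0.042] q6 1.33 gap 0.536
```

```bash
python3 -m crank '[{"dp":[-0.01,0,-0.012],"angular":[0,0,-5]},{"dp":[0,0,-0.012],"angular":[0,0,-5]},{"dp":[0,0,0],"angular":[0,0,0]}]' >/dev/null; python3 st.py;python3 -m crank '[{"dp":[-0.01,0,-0.012],"angular":[0,0,-5]},{"dp":[0,0,-0.012],"angular":[0,0,-5]},{"dp":[0,0,0],"angular":[0,0,0]}]'>/dev/null; python3 st.py;python3 -m crank '[{"dp":[0,0,-0.011],"angular":[0,0,-4]},{"dp":[0,0,-0.011],"angular":[0,0,-4]},{"dp":[0,0,0],"angular":[0,0,0]}]'>/dev/null; python3 st.py
```

```text
t 20.45 yaw 338.7 tilt [-0.0014  0.001 ] p [ 553.85 -139.25   85.25] F [-1.3  1.8 -0.8] T [ 0.16   0.203 -0.006] q6 1.5 gap 0.537
t 20.75 yaw 328.7 tilt [-0.0008  0.001 ] p [ 553.78 -139.13   84.99] F [-2.6  2.9  2.4] T [ 0.366  0.318 -0.035] q6 1.67 gap 0.533
t 21.05 yaw 320.7 tilt [-0.0007  0.0009] p [ 553.74 -139.08   84.98] F [-2.8  3.4  7.3] T [ 0.36   0.519 -0.07 ] q6 1.81 gap 0.536
```

The hub contact came at tcp z 85.0 mm, exactly as expected. Now taking up the slack gently while watching Tz.

```bash
python3 -m crank '[{"dp":[-0.02,0.025,0.015],"angular":[0,0,-3]},{"dp":[0,0,0],"angular":[0,0,-4]},{"dp":[0,0,0],"angular":[0,0,-4]},{"dp":[0,0,0],"angular":[0,0,0]}]' >/dev/null; python3 st.py;python3 -m crank '[{"dp":[0,0,0],"angular":[0,0,-4]},{"dp":[0,0,0],"angular":[0,0,0]}]'>/dev/null; python3 st.py;python3 -m crank '[{"dp":[0,0,0],"angular":[0,0,-4]},{"dp":[0,0,0],"angular":[0,0,0]}]'>/dev/null; python3 st.py
```

```text
t 21.45 yaw 309.7 tilt [-0.0003  0.0008] p [ 553.38 -138.35   84.99] F [-1.3  3.2  5.3] T [ 0.489  0.339 -0.084] q6 2.01 gap 0.536
t 21.65 yaw 305.7 tilt [-0.0003  0.0011] p [ 553.42 -138.16   84.99] F [-1.6  4.7  6.1] T [ 0.6    0.4   -0.152] q6 2.08 gap 0.536
t 21.85 yaw 301.7 tilt [-0.0003  0.0009] p [ 553.44 -138.14   84.97] F [-1.9  5.1  4.8] T [ 0.554  0.368 -0.14 ] q6 2.15 gap 0.531
```

```bash
python3 -m crank '[{"dp":[-0.02,0.05,0.01],"angular":[0,0,0]},{"dp":[0,0,0],"angular":[0,0,0]},{"dp":[0,0,0],"angular":[0,0,0]}]' >/dev/null; python3 st.py;python3 -m crank '[{"dp":[0,0,0],"angular":[0,0,-3]},{"dp":[0,0,0],"angular":[0,0,0]}]'>/dev/null; python3 st.py
```

```text
t 22.15 yaw 301.6 tilt [ 0.001 -0.001] p [ 553.44 -138.11   84.98] F [-0.5 -0.7  1.9] T [-0.042  0.186  0.175] q6 2.15 gap 0.531
t 22.35 yaw 298.6 tilt [ 0.0009 -0.001 ] p [ 553.42 -138.01   84.96] F [-1.1 -0.9  1.5] T [-0.142  0.244  0.069] q6 2.2 gap 0.534
```

```bash
python3 -m crank '[{"dp":[0,0,0],"angular":[0,0,-3]},{"dp":[0,0,0],"angular":[0,0,0]}]' >/dev/null; python3 st.py;python3 -m crank '[{"dp":[0,0,0],"angular":[0,0,-2]},{"dp":[0,0,0],"angular":[0,0,0]}]'>/dev/null; python3 st.py;python3 -m crank '[{"dp":[0,0,0],"angular":[0,0,-2]},{"dp":[0,0,0],"angular":[0,0,0]}]'>/dev/null; python3 st.py
```

```text
t 22.55 yaw 295.5 tilt [ 0.001  -0.0008] p [ 553.41 -137.98   85.  ] F [-0.8 -0.7  1.9] T [-0.225  0.219  0.012] q6 2.26 gap 0.534
t 22.75 yaw 293.5 tilt [ 0.0008 -0.001 ] p [ 553.26 -138.34   85.  ] F [-1.5 -3.6  2.3] T [-0.546  0.277 -0.127] q6 2.29 gap 0.531
t 22.95 yaw 291.5 tilt [ 0.0003 -0.0013] p [ 553.02 -138.56   84.99] F [-2.7 -4.7  1.7] T [-0.737  0.356 -0.044] q6 2.33 gap 0.534
```

```bash
python3 -m crank '[{"dp":[-0.02,-0.03,0],"angular":[0,0,0]},{"dp":[0,0,0],"angular":[0,0,-2]},{"dp":[0,0,0],"angular":[0,0,0]}]' >/dev/null; python3 st.py;python3 -m crank '[{"dp":[0,0,0],"angular":[0,0,-2]},{"dp":[0,0,0],"angular":[0,0,0]}]'>/dev/null; python3 st.py;python3 -m crank '[{"dp":[0,0,0],"angular":[0,0,-2]},{"dp":[0,0,0],"angular":[0,0,0]}]'>/dev/null; python3 st.py
```

```text
t 23.25 yaw 289.5 tilt [ 0.0008 -0.0001] p [ 552.69 -138.48   85.01] F [-1.  -2.4  2. ] T [-0.407  0.171 -0.027] q6 2.36 gap 0.529
t 23.45 yaw 287.5 tilt [ 0.0006 -0.    ] p [ 552.64 -138.38   84.99] F [-0.8 -2.4  3. ] T [-0.31   0.172 -0.02 ] q6 2.39 gap 0.535
t 23.65 yaw 285.5 tilt [0.0007 0.0001] p [ 552.67 -138.31   85.01] F [-0.9 -0.2  3.1] T [-0.232  0.146 -0.021] q6 2.43 gap 0.533
```

```bash
python3 -m crank '[{"dp":[0,0,0],"angular":[0,0,-2]},{"dp":[0,0,0],"angular":[0,0,0]}]' >/dev/null; python3 st.py;python3 -m crank '[{"dp":[0,0,0],"angular":[0,0,-2]},{"dp":[0,0,0],"angular":[0,0,0]}]'>/dev/null; python3 st.py;python3 -m crank '[{"dp":[0,0,0],"angular":[0,0,-2]},{"dp":[0,0,0],"angular":[0,0,0]}]'>/dev/null; python3 st.py
```

```text
t 23.85 yaw 283.5 tilt [0.0012 0.0007] p [ 552.88 -138.04   85.01] F [0.7 1.6 3. ] T [ 0.053 -0.044 -0.003] q6 2.46 gap 0.531
t 24.05 yaw 281.5 tilt [0.0012 0.0004] p [ 552.9  -138.14   85.02] F [1.  0.7 2.5] T [ 0.114 -0.124 -0.043] q6 2.5 gap 0.535
t 24.25 yaw 279.5 tilt [0.0009 0.0003] p [ 552.77 -138.19   85.02] F [0.8 0.8 2.5] T [ 0.103 -0.092 -0.086] q6 2.53 gap 0.53
```

```bash
python3 -m crank '[{"dp":[0,0,0],"angular":[0,0,-2]},{"dp":[0,0,0],"angular":[0,0,0]}]' >/dev/null; python3 st.py;python3 -m crank '[{"dp":[0,0,0],"angular":[0,0,-2]},{"dp":[0,0,0],"angular":[0,0,0]}]'>/dev/null; python3 st.py;python3 -m crank '[{"dp":[0,0,0],"angular":[0,0,-2]},{"dp":[0,0,0],"angular":[0,0,0]}]'>/dev/null; python3 st.py
```

```text
t 24.45 yaw 277.5 tilt [0.0008 0.0003] p [ 552.71 -138.16   84.99] F [0.8 0.6 4. ] T [ 0.204 -0.166 -0.029] q6 2.57 gap 0.535
t 24.65 yaw 275.5 tilt [0.0008 0.0003] p [ 552.7  -138.14   85.  ] F [2.6 2.1 2.9] T [ 0.266 -0.243 -0.133] q6 2.6 gap 0.532
t 24.85 yaw 273.5 tilt [0.0008 0.0004] p [ 552.72 -138.11   85.  ] F [2.6 2.1 3.9] T [ 0.368 -0.234 -0.043] q6 2.64 gap 0.536
```

```bash
python3 -m crank '[{"dp":[0.02,0.02,0],"angular":[0,0,-2]},{"dp":[0,0,0],"angular":[0,0,0]}]' >/dev/null; python3 st.py;python3 -m crank '[{"dp":[0,0,0],"angular":[0,0,-2]},{"dp":[0,0,0],"angular":[0,0,0]}]'>/dev/null; python3 st.py;python3 -m crank '[{"dp":[0,0,0],"angular":[0,0,-2]},{"dp":[0,0,0],"angular":[0,0,0]}]'>/dev/null; python3 st.py
```

```text
t 25.05 yaw 271.5 tilt [-0.0002 -0.0002] p [ 552.88 -137.89   85.  ] F [0.7 0.2 3.5] T [ 0.068 -0.062 -0.06 ] q6 2.67 gap 0.529
t 25.25 yaw 269.5 tilt [-0.0001 -0.0001] p [ 552.87 -137.93   84.98] F [0.6 1.  4.9] T [ 0.04  -0.025 -0.024] q6 2.71 gap 0.537
t 25.45 yaw 267.5 tilt [-0. -0.] p [ 552.9  -137.91   84.99] F [-0.4  0.1  4.8] T [ 0.051 -0.007 -0.056] q6 2.74 gap 0.536
```

```bash
python3 -m crank '[{"dp":[0,0,0],"angular":[0,0,-2]},{"dp":[0,0,0],"angular":[0,0,0]}]' >/dev/null; python3 st.py;python3 -m crank '[{"dp":[0,0,0],"angular":[0,0,-2]},{"dp":[0,0,0],"angular":[0,0,0]}]'>/dev/null; python3 st.py
```

```text
t 25.65 yaw 265.5 tilt [-0. -0.] p [ 552.92 -137.85   84.97] F [0.6 1.3 5.7] T [ 0.076  0.005 -0.035] q6 2.78 gap 0.532
t 25.85 yaw 263.5 tilt [ 0. -0.] p [ 552.95 -137.85   85.  ] F [0.1 0.7 5.4] T [ 0.119 -0.02  -0.077] q6 2.81 gap 0.534
```

No snug torque yet, and joint 6 is near its limit. I'll open, turn back 60°, and look before regripping.

```bash
python3 -m crank '[{"dp":[0,0,0],"angular":[0,0,0]},{"dp":[0,0,0],"angular":[0,0,0]},{"dp":[0,0,0],"angular":[0,0,0]},{"dp":[0,0,0],"angular":[0,0,0]},{"dp":[0,0,0],"angular":[0,0,0]},{"dp":[0,0,0],"angular":[0,0,0]}]' 0 30; python3 -m crank '[{"dp":[0,0,0],"angular":[0,0,7.5]},{"dp":[0,0,0],"angular":[0,0,7.5]},{"dp":[0,0,0],"angular":[0,0,7.5]},{"dp":[0,0,0],"angular":[0,0,7.5]},{"dp":[0,0,0],"angular":[0,0,7.5]},{"dp":[0,0,0],"angular":[0,0,7.5]},{"dp":[0,0,0],"angular":[0,0,7.5]},{"dp":[0,0,0],"angular":[0,0,7.5]},{"dp":[0,0,0],"angular":[0,0,0]},{"dp":[0,0,0],"angular":[0,0,0]}]'>/dev/null; python3 st.py
python3 w.py r >/dev/null; python3 - <<'E'
import pickle
from h import *
c=pickle.load(open('r.pkl','rb'));T=c['pose']@np.linalg.inv(c['mount'])
p=cloud(c).reshape(-1,3);L=(p-T[:3,3])@T[:3,:3]
m=(p[:,2]>.09)&(p[:,2]<.106)&(np.hypot(p[:,0]-.554,p[:,1]+.1385)<.031)
q=p[m]
z=p[(np.hypot(p[:,0]-.554,p[:,1]+.1385)<.0255)&(np.hypot(p[:,0]-.554,p[:,1]+.1385)>.0185)&(p[:,2]>.09)&(p[:,2]<.106)]
A=np.c_[z[:,:2]-[.554,-.1385],np.ones(len(z))];print('top plane',np.linalg.lstsq(A,z[:,2],rcond=None)[0],len(z),np.percentile(z[:,2],[5,50,95]))
h=cv2.convexHull(q[:,:2].astype(np.float32)).reshape(-1,2)
print(min((sum(np.ptp(h@np.array([np.cos(t),np.sin(t)])) for t in np.radians(a+np.array([0,60,120]))),a) for a in range(60)),((h.min(0)+h.max(0))/2).round(4))
cv2.imwrite('pics/r2.png',cv2.resize(c['image'][150:400,180:460],None,fx=2,fy=2,interpolation=cv2.INTER_CUBIC))
E
```

```text
t: 26.45
tcp_pos: [0.5529, -0.1378, 0.0848]
tool_rot: [-0.666, 0.746, 0.0, -0.0]
force: [0.8, -0.9, -0.6]
finger_gap: 1.0
gripper_force: 0.0
t 27.45 yaw 323.3 tilt [ 0.0001 -0.    ] p [ 553.01 -137.82   84.88] F [-0.9  0.1  0.8] T [-0.    -0.024 -0.002] q6 1.77 gap 0.999
top plane [-0.01302797  0.01189192  0.09662263] 4115 [0.09155036 0.09731416 0.09831813]
(np.float64(0.14173945938225857), 54) [ 0.553  -0.1396]
```

View pics/r2.png

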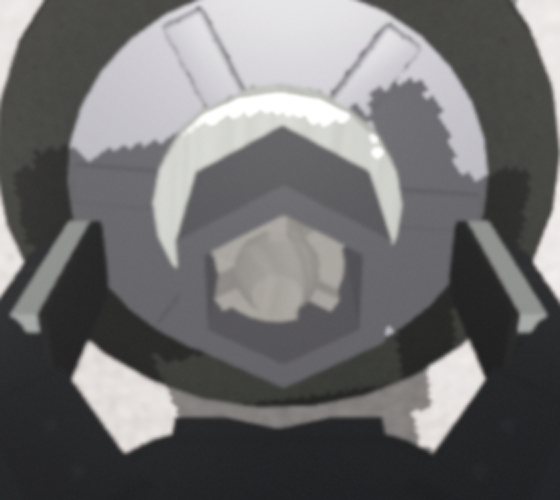

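The picture shows the nut at about (284,290), flat on the hub, with its top at about 98 mm (64+34 as expected) and its flats aligned with the fingers. Regripping to turn to snug.

```bash
python3 -m crank '[{"dp":[0,0,0.02],"angular":[0,0,0]},{"dp":[0,0,0],"angular":[0,0,0]},{"dp":[0,0,0],"angular":[0,0,0]},{"dp":[0,0,0],"angular":[0,0,0]},{"dp":[0,0,0],"angular":[0,0,0]},{"dp":[0,0,0],"angular":[0,0,0]},{"dp":[0,0,0],"angular":[0,0,0]},{"dp":[0,0,0],"angular":[0,0,0]}]' 0.75 30 >/dev/null; python3 st.py; python3 -m crank '[{"dp":[0,0,0],"angular":[0,0,-2]},{"dp":[0,0,0],"angular":[0,0,0]}]' >/dev/null; python3 st.py;python3 -m crank '[{"dp":[0,0,0],"angular":[0,0,-2]},{"dp":[0,0,0],"angular":[0,0,0]}]'>/dev/null; python3 st.py; python3 -m crank '[{"dp":[0,0,0],"angular":[0,0,-2]},{"dp":[0,0,0],"angular":[0,0,0]}]'>/dev/null; python3 st.py
```

```text
t 28.3 yaw 323.5 tilt [ 0.0004 -0.0002] p [ 553.13 -137.86   85.65] F [-0.2  0.1  2.3] T [-0.038  0.064 -0.048] q6 1.77 gap 0.537
t 28.5 yaw 321.5 tilt [ 0.0004 -0.0002] p [ 553.13 -137.89   85.66] F [-0.1  0.4  2.9] T [-0.007  0.061 -0.045] q6 1.8 gap 0.535
t 28.7 yaw 319.5 tilt [ 0.0004 -0.0002] p [ 553.15 -137.87   85.63] F [-0.6 -0.3  3.4] T [-0.052  0.056  0.002] q6 1.84 gap 0.537
t 28.9 yaw 317.5 tilt [ 0.0004 -0.0001] p [ 553.15 -137.86   85.63] F [0.3 0.3 3.3] T [ 0.015  0.024 -0.08 ] q6 1.87 gap 0.534
```

```bash
python3 -m crank '[{"dp":[0,0,0],"angular":[0,0,-2]},{"dp":[0,0,0],"angular":[0,0,0]}]' >/dev/null; python3 st.py;python3 -m crank '[{"dp":[0,0,0],"angular":[0,0,-2]},{"dp":[0,0,0],"angular":[0,0,0]}]'>/dev/null; python3 st.py; python3 -m crank '[{"dp":[0,0,0],"angular":[0,0,-2]},{"dp":[0,0,0],"angular":[0,0,0]}]'>/dev/null; python3 st.py
```

```text
t 29.1 yaw 315.5 tilt [ 0.0004 -0.0001] p [ 553.14 -137.86   85.63] F [-0.1 -0.8  2.7] T [-0.025  0.053 -0.097] q6 1.91 gap 0.531
t 29.3 yaw 313.5 tilt [ 0.0004 -0.0001] p [ 553.13 -137.86   85.63] F [-0.3  0.9  4.8] T [-0.007  0.056 -0.073] q6 1.94 gap 0.534
t 29.5 yaw 311.5 tilt [ 0.0005 -0.0001] p [ 553.17 -137.87   85.64] F [0.3 0.3 3.7] T [-0.04   0.068 -0.092] q6 1.98 gap 0.532
```

```bash
echo "print('   tau6',s['tau'][5].round(3))">>st.py; python3 -m crank '[{"dp":[0,0,0],"angular":[0,0,0]}]' >/dev/null; python3 st.py; python3 -m crank '[{"dp":[0,0,0],"angular":[0,0,-2]},{"dp":[0,0,0],"angular":[0,0,0]}]' >/dev/null; python3 st.py;python3 -m crank '[{"dp":[0,0,0],"angular":[0,0,-2]},{"dp":[0,0,0],"angular":[0,0,0]}]'>/dev/null; python3 st.py; python3 -m crank '[{"dp":[0,0,0],"angular":[0,0,0]}]' >/dev/null; python3 st.py
```

```text
t 29.6 yaw 311.5 tilt [ 0.0005 -0.0001] p [ 553.15 -137.86   85.62] F [0.1 0.9 4.9] T [ 0.009  0.074 -0.038] q6 1.98 gap 0.533
   tau6 -0.023
t 29.8 yaw 309.5 tilt [ 0.0004 -0.0002] p [ 553.13 -137.88   85.63] F [-0.8 -0.3  5.9] T [ 0.031  0.015 -0.057] q6 2.01 gap 0.533
   tau6 0.04
t 30.0 yaw 307.5 tilt [ 0.0004 -0.0001] p [ 553.12 -137.87   85.62] F [-0.1 -0.9  6.1] T [-0.04   0.02  -0.068] q6 2.05 gap 0.531
   tau6 0.024
t 30.1 yaw 307.5 tilt [ 0.0004 -0.0001] p [ 553.13 -137.88   85.63] F [ 0.2 -0.1  5.9] T [ 0.008  0.077 -0.135] q6 2.05 gap 0.534
   tau6 -0.062
```

```bash
python3 -m crank '[{"dp":[0,0,0],"angular":[0,0,-2]},{"dp":[0,0,0],"angular":[0,0,0]}]' >/dev/null; python3 st.py;python3 -m crank '[{"dp":[0,0,0],"angular":[0,0,0]}]' >/dev/null; python3 st.py; python3 -m crank '[{"dp":[0,0,0],"angular":[0,0,-2]},{"dp":[0,0,0],"angular":[0,0,0]}]'>/dev/null; python3 st.py; python3 -m crank '[{"dp":[0,0,0],"angular":[0,0,0]}]' >/dev/null; python3 st.py
```

```text
t 30.3 yaw 305.5 tilt [ 0.0004 -0.0002] p [ 553.11 -137.88   85.62] F [-0.5 -0.7  5.2] T [-0.063  0.13  -0.008] q6 2.08 gap 0.535
   tau6 0.024
t 30.4 yaw 305.5 tilt [ 0.0004 -0.0001] p [ 553.13 -137.86   85.64] F [-0.1 -0.6  5. ] T [-0.036  0.124 -0.115] q6 2.08 gap 0.538
   tau6 -0.06
t 30.6 yaw 303.5 tilt [ 0.0004 -0.0001] p [ 553.13 -137.87   85.63] F [-0.3 -0.4  5.2] T [-0.043  0.068 -0.086] q6 2.12 gap 0.531
   tau6 0.024
t 30.7 yaw 303.5 tilt [ 0.0004 -0.0001] p [ 553.14 -137.9    85.65] F [-0.8  0.1  4.8] T [-0.045  0.057 -0.112] q6 2.12 gap 0.538
   tau6 -0.061
```

```bash
python3 -m crank '[{"dp":[0,0,0.01],"angular":[0,0,-3]},{"dp":[0,0,0],"angular":[0,0,0]}]' >/dev/null; python3 st.py; python3 -m crank '[{"dp":[0,0,0],"angular":[0,0,-3]},{"dp":[0,0,0],"angular":[0,0,0]}]'>/dev/null; python3 st.py; python3 -m crank '[{"dp":[0,0,0],"angular":[0,0,-3]},{"dp":[0,0,0],"angular":[0,0,0]}]'>/dev/null; python3 st.py; python3 -m crank '[{"dp":[0,0,0],"angular":[0,0,-3]},{"dp":[0,0,0],"angular":[0,0,0]}]'>/dev/null; python3 st.py
```

```text
t 30.9 yaw 300.5 tilt [-0.0001  0.0001] p [ 552.94 -137.79   85.64] F [-0.5 -0.4  3.2] T [-0.063 -0.031 -0.057] q6 2.17 gap 0.538
   tau6 0.121
t 31.1 yaw 297.5 tilt [-0.0002  0.0001] p [ 552.9  -137.75   85.62] F [-0.1  0.4  1.9] T [ 0.01   0.05  -0.045] q6 2.22 gap 0.531
   tau6 0.122
t 31.3 yaw 294.6 tilt [-0.0002  0.0002] p [ 552.89 -137.73   85.63] F [0.3 0.6 2.7] T [ 0.013 -0.003  0.011] q6 2.27 gap 0.532
   tau6 0.126
t 31.5 yaw 291.6 tilt [-0.0002  0.0002] p [ 552.89 -137.73   85.62] F [0.2 1.  2.1] T [-0.015 -0.087 -0.041] q6 2.32 gap 0.531
   tau6 0.131
```

```bash
python3 -m crank '[{"dp":[0,0,0],"angular":[0,0,-2]},{"dp":[0,0,0],"angular":[0,0,0]}]' >/dev/null; python3 st.py; python3 -m crank '[{"dp":[0,0,0],"angular":[0,0,-2]},{"dp":[0,0,0],"angular":[0,0,0]}]'>/dev/null; python3 st.py; python3 -m crank '[{"dp":[0,0,0],"angular":[0,0,-2]},{"dp":[0,0,0],"angular":[0,0,0]}]'>/dev/null; python3 st.py; python3 -m crank '[{"dp":[0,0,0],"angular":[0,0,0]}]'>/dev/null; python3 st.py
```

```text
t 31.7 yaw 289.6 tilt [-0.0002  0.0002] p [ 552.89 -137.71   85.65] F [0.2 0.6 2.2] T [ 0.012 -0.043 -0.029] q6 2.36 gap 0.537
   tau6 0.076
t 31.9 yaw 287.6 tilt [-0.0003  0.0002] p [ 552.86 -137.74   85.65] F [-0.5  0.9  1.6] T [-0.027 -0.089  0.032] q6 2.39 gap 0.532
   tau6 0.083
t 32.1 yaw 285.6 tilt [-0.0003  0.0002] p [ 552.88 -137.69   85.66] F [0.1 0.3 2.1] T [ 0.078 -0.051 -0.03 ] q6 2.43 gap 0.536
   tau6 0.089
t 32.2 yaw 285.6 tilt [-0.0003  0.0002] p [ 552.87 -137.72   85.65] F [-0.2  0.1  2.2] T [ 0.076 -0.025  0.01 ] q6 2.43 gap 0.53
   tau6 0.016
```

Still no torque rise. A gentle lift test will show whether the thread is holding the nut.

```bash
python3 -m crank '[{"dp":[0,0,0.04],"angular":[0,0,0]},{"dp":[0,0,0],"angular":[0,0,0]},{"dp":[0,0,0],"angular":[0,0,0]}]' >/dev/null; python3 st.py; python3 -m crank '[{"dp":[0,0,0.03],"angular":[0,0,0]},{"dp":[0,0,0],"angular":[0,0,0]},{"dp":[0,0,0],"angular":[0,0,0]}]'>/dev/null; python3 st.py
```

```text
t 32.5 yaw 285.5 tilt [-0.0009  0.0004] p [ 552.62 -137.67   86.66] F [ 1.   0.8 -1.1] T [ 0.038  0.048 -0.032] q6 2.43 gap 0.533
   tau6 -0.003
t 32.8 yaw 285.5 tilt [-0.0008  0.0003] p [ 552.65 -137.67   87.64] F [ 0.4 -0.3 -2.4] T [ 0.017  0.06  -0.055] q6 2.43 gap 0.531
   tau6 -0.003
```

```bash
python3 -m crank '[{"dp":[0,0,0.02],"angular":[0,0,0]},{"dp":[0,0,0],"angular":[0,0,0]},{"dp":[0,0,0],"angular":[0,0,0]}]' >/dev/null; python3 st.py; python3 -m crank '[{"dp":[0,0,0.02],"angular":[0,0,0]},{"dp":[0,0,0],"angular":[0,0,0]},{"dp":[0,0,0],"angular":[0,0,0]}]'>/dev/null; python3 st.py
```

```text
t 33.1 yaw 285.5 tilt [-0.0011  0.0005] p [ 552.6  -137.68   87.85] F [ 1.3  0.  -8. ] T [-0.094 -0.049 -0.02 ] q6 2.43 gap 0.531
   tau6 -0.001
t 33.4 yaw 285.5 tilt [-0.0012  0.0006] p [ 552.62 -137.67   88.08] F [  3.1  -1.7 -17.7] T [-0.063 -0.276  0.001] q6 2.43 gap 0.53
   tau6 0.011
```

```bash
python3 -m crank '[{"dp":[0,0,-0.03],"angular":[0,0,0]},{"dp":[0,0,0],"angular":[0,0,0]}]' >/dev/null; python3 st.py; python3 -m crank '[{"dp":[0,0,0],"angular":[0,0,-3]},{"dp":[0,0,0],"angular":[0,0,0]}]'>/dev/null; python3 st.py; python3 -m crank '[{"dp":[0,0,0],"angular":[0,0,-3]},{"dp":[0,0,0],"angular":[0,0,0]}]'>/dev/null; python3 st.py;  python3 -m crank '[{"dp":[0,0,0],"angular":[0,0,-3]},{"dp":[0,0,0],"angular":[0,0,0]}]'>/dev/null; python3 st.py
```

```text
t 33.6 yaw 285.5 tilt [-0.0008  0.0003] p [ 552.64 -137.67   88.01] F [  1.2  -0.9 -14.2] T [-0.1   -0.151  0.025] q6 2.43 gap 0.534
   tau6 0.001
t 33.8 yaw 282.5 tilt [0.0003 0.0006] p [ 553.09 -137.39   87.93] F [  2.8   0.4 -16.5] T [ 0.173 -0.428  0.049] q6 2.48 gap 0.534
   tau6 0.233
t 34.0 yaw 279.5 tilt [0.0008 0.0004] p [ 553.35 -137.46   87.82] F [  4.5   1.  -17. ] T [ 0.309 -0.597  0.051] q6 2.54 gap 0.535
   tau6 0.244
t 34.2 yaw 276.5 tilt [0.0009 0.0003] p [ 553.49 -137.52   87.67] F [  4.8   1.3 -20.3] T [ 0.353 -0.878  0.093] q6 2.59 gap 0.53
   tau6 0.229
```

The thread holds, with about 2 mm of play, and the helix is still active. The slack seems to repeat every 120° (three starts), so I probably haven't reached snug yet. I'll lower it back and make one careful, neutral-pressure pass.

```bash
python3 -m crank '[{"dp":[0,0,-0.04],"angular":[0,0,0]},{"dp":[0,0,-0.03],"angular":[0,0,0]},{"dp":[0,0,0],"angular":[0,0,0]}]' >/dev/null; python3 st.py; python3 -m crank '[{"dp":[0,0,0],"angular":[0,0,-3]},{"dp":[0,0,0],"angular":[0,0,0]}]'>/dev/null; python3 st.py; python3 -m crank '[{"dp":[0,0,0],"angular":[0,0,-3]},{"dp":[0,0,0],"angular":[0,0,0]}]'>/dev/null; python3 st.py;  python3 -m crank '[{"dp":[0,0,0],"angular":[0,0,-3]},{"dp":[0,0,0],"angular":[0,0,0]}]'>/dev/null; python3 st.py;  python3 -m crank '[{"dp":[0,0,0],"angular":[0,0,-3]},{"dp":[0,0,0],"angular":[0,0,0]}]'>/dev/null; python3 st.py
```

```text
t 34.5 yaw 276.5 tilt [ 0.0013 -0.0005] p [ 553.38 -137.86   87.32] F [ 2.4  2.3 -5.5] T [ 0.439 -0.275  0.046] q6 2.59 gap 0.537
   tau6 0.037
t 34.7 yaw 273.5 tilt [ 0.0019 -0.0007] p [ 553.61 -137.94   87.15] F [ 3.3  2.  -4.5] T [ 0.405 -0.414  0.042] q6 2.64 gap 0.534
   tau6 0.223
t 34.9 yaw 270.5 tilt [ 0.0018 -0.0009] p [ 553.63 -138.11   86.89] F [ 1.8  1.7 -4.3] T [ 0.369 -0.364  0.04 ] q6 2.69 gap 0.527
   tau6 0.219
t 35.1 yaw 267.6 tilt [ 0.0017 -0.001 ] p [ 553.62 -138.22   86.67] F [ 2.4  1.5 -4.3] T [ 0.269 -0.489  0.062] q6 2.74 gap 0.53
   tau6 0.22
t 35.3 yaw 264.6 tilt [ 0.0015 -0.001 ] p [ 553.6  -138.26   86.49] F [ 3.4  0.8 -4. ] T [ 0.241 -0.52   0.06 ] q6 2.8 gap 0.53
   tau6 0.221
```

```bash
python3 -m crank '[{"dp":[0.02,0.02,-0.03],"angular":[0,0,0]},{"dp":[0,0,0],"angular":[0,0,0]}]' >/dev/null; python3 st.py; python3 -m crank '[{"dp":[0,0,0],"angular":[0,0,0]},{"dp":[0,0,0],"angular":[0,0,0]},{"dp":[0,0,0],"angular":[0,0,0]},{"dp":[0,0,0],"angular":[0,0,0]},{"dp":[0,0,0],"angular":[0,0,0]},{"dp":[-0.02,0,0],"angular":[0,0,7.5]},{"dp":[0,0,0],"angular":[0,0,7.5]},{"dp":[0,0,0],"angular":[0,0,7.5]},{"dp":[0,0,0],"angular":[0,0,7.5]},{"dp":[0,0,0],"angular":[0,0,7.5]},{"dp":[0,0,0],"angular":[0,0,7.5]},{"dp":[0,0,0],"angular":[0,0,7.5]},{"dp":[0,0,0],"angular":[0,0,7.5]},{"dp":[0,0,0],"angular":[0,0,0]},{"dp":[0,0,0],"angular":[0,0,0]}]' 0 30 >/dev/null; python3 st.py;  python3 -m crank '[{"dp":[0,0,0],"angular":[0,0,0]},{"dp":[0,0,0],"angular":[0,0,0]},{"dp":[0,0,0],"angular":[0,0,0]},{"dp":[0,0,0],"angular":[0,0,0]},{"dp":[0,0,0],"angular":[0,0,0]},{"dp":[0,0,0],"angular":[0,0,0]},{"dp":[0,0,0],"angular":[0,0,0]},{"dp":[0,0,0],"angular":[0,0,0]}]' 0.75 30 >/dev/null; python3 st.py
```

```text
t 35.5 yaw 264.6 tilt [-0.0008 -0.0008] p [ 553.18 -137.67   85.69] F [-0.6  1.1  1.6] T [-0.071  0.015 -0.003] q6 2.8 gap 0.535
   tau6 -0.005
t 37.0 yaw 324.3 tilt [-0.0001  0.    ] p [ 552.97 -137.2    85.15] F [-0.3 -1.1  0.7] T [-0.032 -0.008  0.019] q6 1.75 gap 0.998
   tau6 -0.026
t 37.8 yaw 324.5 tilt [ 0.0003 -0.0002] p [ 553.1  -137.27   85.3 ] F [-0.1  0.2  1.8] T [-0.034 -0.03  -0.051] q6 1.75 gap 0.53
   tau6 -0.031
```

```bash
python3 -m crank '[{"dp":[0,0,0.01],"angular":[0,0,-3]},{"dp":[0,0,0],"angular":[0,0,0]}]' >/dev/null; python3 st.py; python3 -m crank '[{"dp":[0,0,0],"angular":[0,0,-3]},{"dp":[0,0,0],"angular":[0,0,0]}]'>/dev/null; python3 st.py; python3 -m crank '[{"dp":[0,0,0],"angular":[0,0,-2]},{"dp":[0,0,0],"angular":[0,0,0]}]'>/dev/null; python3 st.py;  python3 -m crank '[{"dp":[0,0,0],"angular":[0,0,-2]},{"dp":[0,0,0],"angular":[0,0,0]}]'>/dev/null; python3 st.py;  python3 -m crank '[{"dp":[0,0,0],"angular":[0,0,-2]},{"dp":[0,0,0],"angular":[0,0,0]}]'>/dev/null; python3 st.py
```

```text
t 38.0 yaw 321.5 tilt [-0.0004  0.0001] p [ 552.78 -137.14   85.29] F [-0.6 -0.8  0.6] T [0.005 0.015 0.011] q6 1.8 gap 0.535
   tau6 0.171
t 38.2 yaw 318.5 tilt [-0.0003  0.0001] p [ 552.85 -137.11   85.31] F [-0.   0.9  0.4] T [ 0.037 -0.085 -0.001] q6 1.86 gap 0.532
   tau6 0.172
t 38.4 yaw 316.5 tilt [-0.0003  0.0001] p [ 552.84 -137.15   85.33] F [-0.7 -0.2 -0.3] T [-0.027  0.055 -0.009] q6 1.89 gap 0.534
   tau6 0.114
t 38.6 yaw 314.5 tilt [-0.0002  0.0001] p [ 552.89 -137.15   85.33] F [ 0.1 -0.2  0.1] T [ 0.004 -0.077  0.006] q6 1.92 gap 0.532
   tau6 0.111
t 38.8 yaw 312.5 tilt [0.0002 0.0001] p [ 553.09 -137.16   85.31] F [ 1.4  0.5 -2.4] T [ 0.084 -0.179 -0.012] q6 1.96 gap 0.533
   tau6 0.103
```

```bash
python3 -m crank '[{"dp":[0,0,-0.008],"angular":[0,0,-2]},{"dp":[0,0,0],"angular":[0,0,0]}]'>/dev/null; python3 st.py; python3 -m crank '[{"dp":[0,0,0],"angular":[0,0,-2]},{"dp":[0,0,0],"angular":[0,0,0]}]'>/dev/null; python3 st.py;  python3 -m crank '[{"dp":[0,0,0],"angular":[0,0,-2]},{"dp":[0,0,0],"angular":[0,0,0]}]'>/dev/null; python3 st.py
```

```text
t 39.0 yaw 310.5 tilt [ 0.0007 -0.0002] p [ 553.29 -137.27   85.3 ] F [ 1.5 -0.5 -0.6] T [ 0.074 -0.167 -0.024] q6 1.99 gap 0.532
   tau6 0.073
t 39.2 yaw 308.5 tilt [ 0.001  -0.0004] p [ 553.44 -137.37   85.31] F [ 0.8 -0.3 -1.2] T [ 0.02  -0.144 -0.036] q6 2.03 gap 0.53
   tau6 0.061
t 39.4 yaw 306.6 tilt [ 0.0011 -0.0006] p [ 553.51 -137.44   85.3 ] F [ 1.4  0.8 -0.7] T [-0.051 -0.259  0.052] q6 2.06 gap 0.531
   tau6 0.089
```

```bash
python3 -m crank '[{"dp":[0,0,0],"angular":[0,0,-2]},{"dp":[0,0,0],"angular":[0,0,0]}]'>/dev/null; python3 st.py; python3 -m crank '[{"dp":[0,0,0],"angular":[0,0,-1]},{"dp":[0,0,0],"angular":[0,0,0]}]'>/dev/null; python3 st.py
```

```text
t 39.6 yaw 304.6 tilt [ 0.0011 -0.0006] p [ 553.52 -137.43   85.3 ] F [ 3.  -0.3 -1.7] T [-0.033 -0.292  0.065] q6 2.1 gap 0.537
   tau6 0.202
t 39.8 yaw 303.5 tilt [ 0.0012 -0.0007] p [ 553.52 -137.45   85.29] F [ 3.2 -0.1 -2.3] T [-0.01  -0.423  0.419] q6 2.12 gap 0.532
   tau6 0.425
```

Torque is 0.42 N·m, so the nut is snug and well below 0.7. Releasing and retreating upward.

```bash
python3 -m crank '[{"dp":[0,0,0],"angular":[0,0,0]},{"dp":[0,0,0],"angular":[0,0,0]},{"dp":[0,0,0],"angular":[0,0,0]},{"dp":[0,0,0],"angular":[0,0,0]},{"dp":[0,0,0],"angular":[0,0,0]},{"dp":[0,0,0],"angular":[0,0,0]},{"dp":[0,0,0.3],"angular":[0,0,0]},{"dp":[0,0,0.7],"angular":[0,0,0]},{"dp":[0,0,1],"angular":[0,0,0]},{"dp":[0,0,1],"angular":[0,0,0]},{"dp":[0,0,1],"angular":[0,0,0]},{"dp":[0,0,0.6],"angular":[0,0,0]},{"dp":[0,0,0],"angular":[0,0,0]},{"dp":[0,0,0],"angular":[0,0,0]},{"dp":[0,0,0],"angular":[0,0,0]}]' 0 30; python3 w.py f >/dev/null; python3 - <<'E'
import pickle
from h import *
c=pickle.load(open('f.pkl','rb'))
p=cloud(c).reshape(-1,3)
r=np.hypot(p[:,0]-.5541,p[:,1]+.1384)
z=p[(r>.0185)&(r<.022)&(p[:,2]>.094)&(p[:,2]<.106)]
A=np.c_[z[:,:2]-[.554,-.1385],np.ones(len(z))];print(len(z),np.linalg.lstsq(A,z[:,2],rcond=None)[0].round(4),np.percentile(z[:,2],[5,50,95]))
h=p[(r>.028)&(r<.033)&(p[:,2]>.055)&(p[:,2]<.07)];print('hub',np.median(h[:,2]))
cv2.imwrite('pics/f2.png',c['image'][60:360,120:520])
E
```

```text
t: 41.3
tcp_pos: [0.552, -0.1368, 0.222]
tool_rot: [0.881, -0.474, -0.001, 0.0]
force: [0.4, -0.2, -0.4]
finger_gap: 1.001
gripper_force: 0.0
573 [-0.0002 -0.0054  0.0976] [0.09632799 0.09758526 0.09878865]
hub 0.06366315079668725
```

View pics/f2.png

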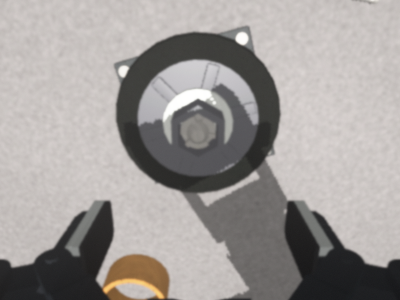

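The nut sits flat and centred on the hub at (198,128). Its top is 34 mm above the hub, its tilt is within measurement noise, and the gripper is clear.

```bash
python3 -c "
from station import order
print(order.sign_off())"
```

```text
the job is handed in; nothing more can be done
None
```

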